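# Weigh out a batch of desiccant canisters with a slide-gate hopper

## Task

Weigh out a batch of desiccant canisters: with the empty blue tray standing on the scale pan, turn the black knob of the dial's bezel until the pointer reads zero (red mark under its tip) and let it stay there for a moment, then set the tray on the hopper's base under the left (dosing) bay and drop every orange-capped canister that lies on the worktop into that bay from above, the gate being shut (one may lie in it already). Pull the slide gate partway open so that they all fall into the tray while the green-capped spare canisters stay in the right bay, and push the gate fully shut again. Finally put the tray with the batch squarely back on the scale pan, every orange-capped canister in it, and let go.

Things in the scene. Friction and masses are not known exactly. Their poses are not given: they have to be found in the camera images.
- hopper: Fixed hopper: two open-topped bays side by side, carried by two posts at the rear (+x), free below to the front and both sides. Origin: underside of the base, below the middle of the divider; x to the rear, y to the robot's left (yaw within 5 degrees). Bays: outer walls end at x +-44, y +-82 mm; floor (top of the gate) at z = 126, rim at z = 211 mm.
- dosing_bay (a point): Centre of the open top of the left (dosing) bay, 211 mm above the worktop: 80 mm (hopper's x) by 74 mm (y) inside, 85 mm deep, clear front wall 4 mm, divider 8 mm thick. Left of the hopper two fixed blue analysers, 0.32 m high, take up x above 0.485 m, y from 0.225 to 0.55 m.
- spare_bay (a point): Centre of the open top of the right bay, same size, 82 mm to the right of the dosing bay; holds the two green-capped spares.
- tray_place (a point): The tray's place on the hopper's base, 8 mm above the worktop, straight below the dosing bay, between the yellow lines. The gate's underside is 120 mm above the worktop, so the tray (55 mm high) passes below gate and gate handle when it comes in from the right (-y) with its fin to the front.
- gate_plate (a joint): Slide gate, m: 0 = shut, grows as it is pulled to the hopper's -y (right), at most 0.150. The dosing bay is fully uncovered at 0.074 to 0.082; beyond 0.082 the right bay begins to open, and beyond about 0.11 the spares fall. It slides with about 1.5 N and stays where it is left.
- gate_grip (a point): Grip point in the red upright handle of the gate, 12 mm below its top; the handle is 30 mm (hopper's x) by 14 mm (y) by 34 mm high, its top 158 mm above the worktop, 150 mm to the right of the hopper's middle when shut. It moves with the gate; room all round it.
- scale: Fixed white spring scale. Origin: underside, below the middle of the pan; x points to the rear. Steel pan in front, raised dial housing (108 x 124 mm, 46 mm high) with its centre 118 mm behind the pan's centre; it starts 64 mm behind the pan's centre.
- pan_center (a point): Middle of the top of the steel pan (110 x 116 mm). Unloaded it is 40 mm above the worktop, and it sinks about 33 mm per kg (tray alone about 5 mm, at most 13 mm).
- bezel_knob (a joint): Knob of the dial's turning bezel, rad, clockwise from above is positive, range -2.6 to 2.6; stays where it is left (friction 0.04 N m). It turns the dial face with the red zero mark one to one; the pointer is turned by the load on the pan alone (about 4.9 rad per kg, clockwise).
- knob_grip (a point): Grip point of the black knob, on its vertical axis, 82 mm above the worktop: a bar 40 mm long, 13 mm thick and 28 mm high (top 10 mm above this point) over a round foot. The point's frame turns with the knob: the bar's length is its y axis, its thickness its x axis.
- pointer_tip (a point): Tip of the orange pointer, 40 mm from the dial's centre, 55 mm above the worktop. With the empty tray on the pan it stands about 0.35 to 1.4 rad clockwise of the zero mark at the start.
- zero_mark (a point): Red zero mark on the dial face, 40 mm from the dial's centre, turning with the knob: the pointer reads zero when its tip is over this point.
- dial_center (a point): Centre of the dial, on the knob's axis, at the height of the pointer.
- tray: Loose blue open tray, 110 mm (x) by 120 mm (y) by 55 mm high, walls and floor 3 mm, about 0.14 kg. Origin: centre of its underside. A handle with a black upright fin sticks out in front (-x). Stands on the pan at the start.
- tray_grip (a point): Grip point in the tray's black fin, 110 mm in front (-x) of the tray's centre and 33 mm above its underside: the fin is 30 mm long (x), 12 mm thick (y), from 14 to 48 mm above the underside. The heaped canisters may reach 90 mm above its underside: under the hopper lift the loaded tray by 10 to 15 mm only, and raise it when it is out from under the gate.
- can_1: Orange-capped white desiccant canister, 28 x 62 x 28 mm, square in section with domed ends, 30 g, origin at its centre, long axis y. Lies on its side on the worktop at the start; may be absent (2 to 4 of the orange-capped ones are there).
- can_2: Orange-capped white desiccant canister, 28 x 62 x 28 mm, square in section with domed ends, 30 g, origin at its centre, long axis y. Lies on its side on the worktop at the start; may be absent (2 to 4 of the orange-capped ones are there).
- can_3: Orange-capped white desiccant canister, 28 x 62 x 28 mm, square in section with domed ends, 30 g, origin at its centre, long axis y. Lies on its side on the worktop at the start; may be absent (2 to 4 of the orange-capped ones are there).
- can_4: Orange-capped white desiccant canister, 28 x 62 x 28 mm, square in section with domed ends, 30 g, origin at its centre, long axis y. Lies in the dosing bay from the start; may be absent (2 to 4 of the orange-capped ones are there).
- spare_1: Green-capped spare canister, 28 x 62 x 28 mm, origin at its centre, square in section with domed ends, long axis y; lies in the right bay and stays there.
- spare_2: Green-capped spare canister, 28 x 62 x 28 mm, origin at its centre, square in section with domed ends, long axis y; lies in the right bay and stays there.
Mind the look-alikes: they are no part of the job. Leave any pink look-alike of the spare_1 alone.

How it is judged:
On the way, in this order (a step that is already met when the one before it is completed fails the run):
1. with the empty tray on the pan, the pointer reads zero (tip within 5 mm of the mark) (horizontal distance between tray and pan_center below 0.022 m and distance between tray and pan_center below 0.026 m and angle between tray's own z axis and vertical below 0.1 rad and horizontal distance between pointer_tip and zero_mark below 0.005 m), for 0.5 s.
2. the tray stands under the dosing bay (within 20 mm) and all orange-capped canisters lie in that bay, the gate shut (within 8 mm) (x of tray in the frame of hopper between -0.02 and 0.02 m and y of tray in the frame of hopper between 0.021 and 0.061 m and z of tray in the frame of hopper between -0.002 and 0.02 m and x of can_1 in the frame of hopper between -0.045 and 0.045 m and y of can_1 in the frame of hopper between 0 and 0.084 m and z of can_1 in the frame of hopper between 0.12 and 0.215 m and x of can_2 in the frame of hopper between -0.045 and 0.045 m and y of can_2 in the frame of hopper between 0 and 0.084 m and z of can_2 in the frame of hopper between 0.12 and 0.215 m and x of can_3 in the frame of hopper between -0.045 and 0.045 m and y of can_3 in the frame of hopper between 0 and 0.084 m and z of can_3 in the frame of hopper between 0.12 and 0.215 m and x of can_4 in the frame of hopper between -0.045 and 0.045 m and y of can_4 in the frame of hopper between 0 and 0.084 m and z of can_4 in the frame of hopper between 0.12 and 0.215 m and value of joint gate_plate below 0.008 m), for 0.2 s.
3. the gate is partway open and all orange-capped canisters have fallen into the tray under the bay, the spares staying in theirs (x of tray in the frame of hopper between -0.02 and 0.02 m and y of tray in the frame of hopper between 0.021 and 0.061 m and z of tray in the frame of hopper between -0.002 and 0.02 m and x of can_1 in the frame of tray between -0.057 and 0.057 m and y of can_1 in the frame of tray between -0.062 and 0.062 m and z of can_1 in the frame of tray between 0 and 0.08 m and x of can_2 in the frame of tray between -0.057 and 0.057 m and y of can_2 in the frame of tray between -0.062 and 0.062 m and z of can_2 in the frame of tray between 0 and 0.08 m and x of can_3 in the frame of tray between -0.057 and 0.057 m and y of can_3 in the frame of tray between -0.062 and 0.062 m and z of can_3 in the frame of tray between 0 and 0.08 m and x of can_4 in the frame of tray between -0.057 and 0.057 m and y of can_4 in the frame of tray between -0.062 and 0.062 m and z of can_4 in the frame of tray between 0 and 0.08 m and x of spare_1 in the frame of hopper between -0.045 and 0.045 m and y of spare_1 in the frame of hopper between -0.084 and 0 m and z of spare_1 in the frame of hopper between 0.12 and 0.215 m and x of spare_2 in the frame of hopper between -0.045 and 0.045 m and y of spare_2 in the frame of hopper between -0.084 and 0 m and z of spare_2 in the frame of hopper between 0.12 and 0.215 m and value of joint gate_plate above 0.03 m), for 0.2 s.
4. the gate is shut again (within 8 mm) (x of spare_1 in the frame of hopper between -0.045 and 0.045 m and y of spare_1 in the frame of hopper between -0.084 and 0 m and z of spare_1 in the frame of hopper between 0.12 and 0.215 m and x of spare_2 in the frame of hopper between -0.045 and 0.045 m and y of spare_2 in the frame of hopper between -0.084 and 0 m and z of spare_2 in the frame of hopper between 0.12 and 0.215 m and value of joint gate_plate below 0.008 m), for 0.2 s.
At the end, for the whole second after the job is handed in: The tray stands level on the scale pan within 22 mm of its middle, every orange-capped canister in it and at rest; the gate is shut within 8 mm and both spares are in the right bay (all of step 4 and horizontal distance between tray and pan_center below 0.022 m and distance between tray and pan_center below 0.026 m and angle between tray's own z axis and vertical below 0.1 rad and x of can_1 in the frame of tray between -0.057 and 0.057 m and y of can_1 in the frame of tray between -0.062 and 0.062 m and z of can_1 in the frame of tray between 0 and 0.08 m and x of can_2 in the frame of tray between -0.057 and 0.057 m and y of can_2 in the frame of tray between -0.062 and 0.062 m and z of can_2 in the frame of tray between 0 and 0.08 m and x of can_3 in the frame of tray between -0.057 and 0.057 m and y of can_3 in the frame of tray between -0.062 and 0.062 m and z of can_3 in the frame of tray between 0 and 0.08 m and x of can_4 in the frame of tray between -0.057 and 0.057 m and y of can_4 in the frame of tray between -0.062 and 0.062 m and z of can_4 in the frame of tray between 0 and 0.08 m and linear speed of tray below 0.02 m/s and linear speed of each of can_1, can_2, can_3, can_4 below 0.03 m/s); the robot touches nothing.
It fails at once if a spare canister drops out of the right bay (z of any of spare_1, spare_2 in the frame of hopper below 0.1 m).
Of can_1, can_2, can_3, can_4 only 2 to 4 are there at a start; the rules pass over those that are not, and their reading is None.
At some moment in a run one of can_1, can_2, can_4 may be knocked a few centimetres aside while the robot is not near it.
It also fails if it takes over 210 s, if anything falls off the work surface, if the arm or the gripper's body presses on something with over 40 N, if the wrist force passes 120 N, or if a joint passes its speed limit or range.

## Robot

A 7-joint arm with a two-finger parallel gripper is mounted at the origin on a cart in front of the work surface, level with it; the furniture and walls round the work are solid. World frame = base frame: x ahead of the robot, y to its left, z up, the work surface at z = 0. Lengths are in m, angles in rad, forces in N, time in s.
With the tool pointing down it reaches from about 0.4 to 0.875 m from the base axis. Payload 19.3 kg.
Tool frame: the origin (TCP) lies at the very end of the fingers, on their centre line; the grasp point (between the pads) lies bot.grasp_offset behind it (bot.grasp_offset is the distance from the TCP to the grasp point, in m); z points along the fingers, y is the direction in which the jaws open and shut (so a half turn about z gives the same grasp; the last joint's range is limited). The gripper opens to 85 mm and grips with 20 to 120 N. Pads are 22 mm wide; open, the fingers measure 114 mm over their backs; the gripper's body (76 mm by 85 mm) begins 54 mm behind the grasp point. The pads swing forward as they close: fully open they stand 13 mm farther back than shut.
Start: joints at [-1.277, 0.521, -0.036, 1.599, 0.021, 1.021, -0.113], TCP at [0.222, 0.584, 0.231] pointing down, gripper open.
Joint ranges: [-2.91, 2.91], [-0.3, 2.13], [-1.5, 1.42], [0.17, 2.43], [-1.26, 4.41], [0.16, 1.93], [-2.52, 2.52]. Speed limits (rad/s): [1.89, 1.89, 2.39, 2.39, 3.01, 3.01, 3.01].

## Interface

Orientations are given as [roll, pitch, yaw] about the fixed x, y, z axes, in that order (R = Rz(yaw) Ry(pitch) Rx(roll)).
In Python, from workcell import bot gives the robot as it stands. The module is installed in compiled form; this text tells all that it offers.
- The arm moves only by the shell command python3 -m handwheel 'ROWS' [OPENING] [FORCE]. ROWS is JSON, a list of rows, each a list of 6 numbers: the shift along the tool's x, y, z as a fraction of full scale, then the turn, a rotation vector about the tool's x, y, z as a fraction of full scale. In form: [[x, y, z, rx, ry, rz], ...]. A call has 1 to 8 rows; each row shifts and turns the commanded pose from where the row before left it, along the tool's axes as they then stand; what a row does not reach is not made up. Full scale, the value 1, is 0.025 m for a shift and 360 degrees for a turn. A row lasts 1/8 s, in which the tool goes at most 62.5 mm and 10.7 degrees, less where a joint would pass 70% of its speed; a pose out of reach is approached as far as the arm can. A call with a number of a shift or a turn outside -1 to 1 is refused whole. A call with a gripper value outside its range is refused whole. OPENING is the closure, from -1 (fully open) to 1 (shut), set as the call begins (- or left out, the last holds). The fingers move at their own pace and stop on an object; FORCE is the grip in N (left out, the last holds). Time passes only in rows, so rows that do not move let the fingers close. It gives the time, the measured TCP pose, the force and the opening at its end, in the units of the state.
- bot.observe(): the state, without advancing time (a new reading comes with each control period).
- bot.grab_frame(name): name is "side" or "top"; returns a dict with "pixels" (384x512x3 uint8, blue, green, red), "vertical_fov" (degrees; the focal length in pixels is half the picture's height over the tangent of half this angle, whatever the lens; pixels are square), "cx", "cy" (the principal point, pixels), "R" (3x3) and "t" (3): a world point X has camera coordinates R X + t. Camera axes: x right, y down, z forward; pixel columns grow to the right and rows downward; lengths in m; the calibration is good to about 2 mm. A picture is of the moment at which its call begins. There is no depth.
- bot.job_done(): hands the job in, once; it reports no verdict.
Trained networks look in a picture, given as the dict that the camera call returned (one of the last four; its "shot" number tells which), for a name from the list of things; names that differ only in an ending like _2 or _b are one class to them, and where a whole thing is asked for, a point or a joint stands for the part that bears it (a point fixed in the world has none). Each returns a list of dicts, best first, with "score" (0 to 1); they miss things now and then, are a little off and sometimes report something else, mostly with a low value. They report only what shows in the picture. A call takes as long as a camera call. They do not tell look-alikes from the thing itself.
- bot.trace(picture, thing): "region" (384x512 bool, what is visible of it) and "point" ([column, row] in pixels, amid what is visible of it).
The state is a dict: "clock": time; "qpos": joint angles; "qd": joint speeds; "joint_efforts": joint torques, N m; "position": TCP position; "tool_rot": TCP orientation; "force": force on the tool from outside, world axes, zero at the start; "moment": the same for the moment, N m; "grip_width": finger opening in m.
Only numpy, scipy, OpenCV 4.12 (cv2) and the standard library are available. Lean on these libraries where they do the work, as an engineer would, in place of code of your own. Each camera call takes 0.05 s, during which the arm holds its last target.

## Working session

There is one attempt and no reset: what is moved stays moved. The work goes in short steps, Python scripts to look and compute and a shell command to move; the robot and the scene stay as the last step left them, time stands still between calls to the robot, and variables do not carry over. Pictures are saved under pics/ and viewed, and the job is handed in when it is done.

```bash
mkdir -p pics
cat > h.py <<'E'
import numpy as np, cv2
from workcell import bot
from scipy.spatial.transform import Rotation as Ro
def save(f,name,crop=None,scale=1):
    im=f["pixels"].copy()
    if crop: im=im[crop[1]:crop[3],crop[0]:crop[2]]
    if scale!=1: im=cv2.resize(im,None,fx=scale,fy=scale,interpolation=cv2.INTER_CUBIC)
    cv2.imwrite("pics/"+name+".png",im)
def foc(f): return f["pixels"].shape[0]/2/np.tan(np.radians(f["vertical_fov"])/2)
def back(f,uv,z):
    R=np.array(f["R"]);t=np.array(f["t"]);F=foc(f)
    d=R.T@np.array([(uv[0]-f["cx"])/F,(uv[1]-f["cy"])/F,1.]);c=-R.T@t
    return c+d*(z-c[2])/d[2]
def proj(f,X):
    p=np.array(f["R"])@np.array(X)+np.array(f["t"]);F=foc(f)
    return np.array([f["cx"]+F*p[0]/p[2],f["cy"]+F*p[1]/p[2]])
E
python3 - <<'E'
from h import *
s=bot.observe(); print(s, bot.grasp_offset)
for n in("top","side"):
    f=bot.grab_frame(n); save(f,n+"0",scale=1.5); print(n,f["vertical_fov"],f["cx"],f["cy"],np.array(f["R"]).round(3).tolist(),np.array(f["t"]).round(3), (-np.array(f["R"]).T@np.array(f["t"])).round(3),[k for k in f])
E
```

```text
{'clock': 0.0, 'qpos': array([-1.27720353,  0.52200349, -0.03631401,  1.60001794,  0.02121869,
        1.02110021, -0.11280092]), 'qd': array([0.00183102, 0.00093496, 0.00117467, 0.00060309, 0.00065746,
       0.00033775, 0.00045406]), 'joint_efforts': array([-1.18790253e-03, -9.27102542e+01,  1.97913609e+00, -3.69943357e+01,
        1.77263212e-02,  7.96428969e-03, -1.37934447e-05]), 'position': array([0.22231328, 0.58375625, 0.23072889]), 'tool_rot': array([-3.14045389e+00,  1.04788014e-04,  2.77778736e+00]), 'force': array([ 0.50690013,  0.28720948, -0.12788018]), 'moment': array([-0.03870622, -0.0594043 ,  0.01293394]), 'grip_width': 0.0855886649119183} 0.0187
top 44.614402077486574 251.25494957335363 193.11210445254767 [[0.017, -1.0, 0.011], [-0.983, -0.018, -0.183], [0.183, -0.007, -0.983]] [0.074 0.511 1.311] [0.26  0.093 1.381] ['pixels', 'vertical_fov', 'cx', 'cy', 'R', 't', 'shot']
side 46.35199382975394 253.7949568002789 190.41099228151344 [[-0.905, -0.425, 0.016], [-0.212, 0.418, -0.883], [0.369, -0.803, -0.468]] [0.497 0.208 1.276] [0.023 1.149 0.773] ['pixels', 'vertical_fov', 'cx', 'cy', 'R', 't', 'shot']
```

View pics/top0.png

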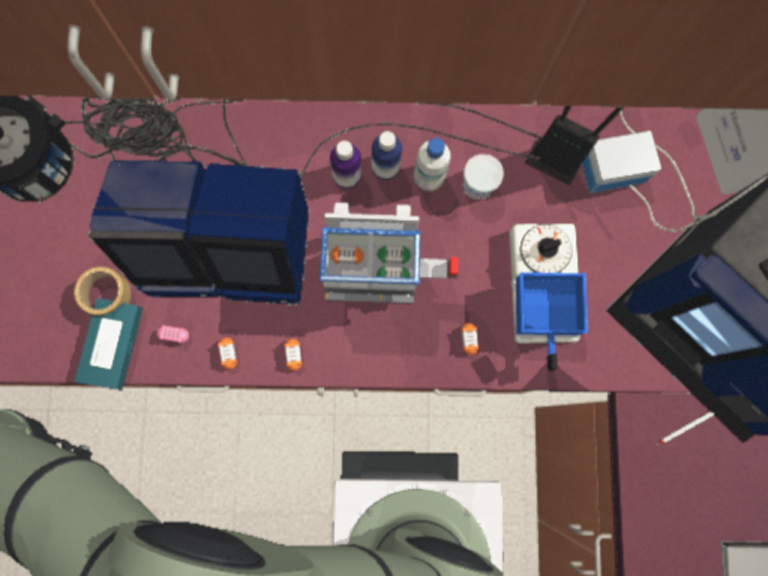

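View pics/side0.png

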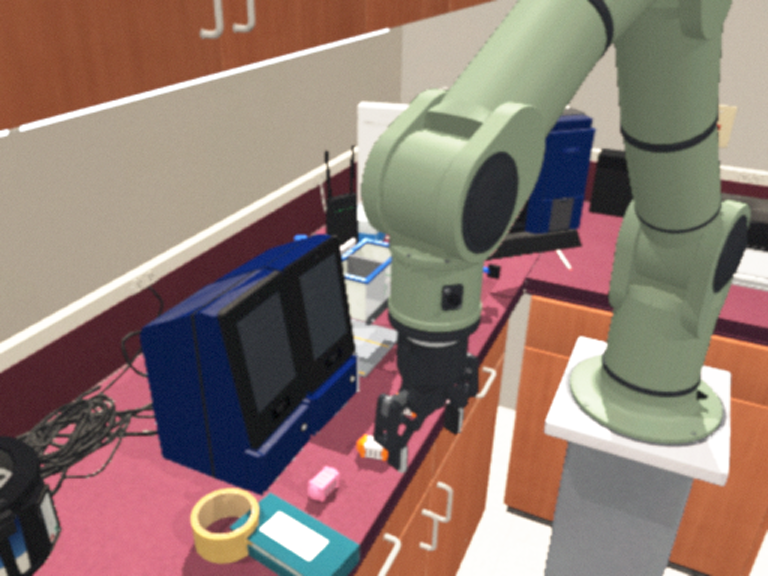

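Candidates (top picture, 1.5× pixels): there are orange-capped cans at (228,352), (293,354) and (470,338), and one in the dosing bay at (347,254). The pink look-alike at (173,334) is not to be touched. The green spares are at (394,254) and (394,272). The tray is at (551,303) with its fin at (552,360), the knob at (549,245), and the gate handle at (454,266).

Run:
```python
from h import *
f=bot.grab_frame("top")
zs={"can_1":.014,"spare_1":.15,"tray":.09,"tray_grip":.083,"bezel_knob":.092,"pointer_tip":.055,"zero_mark":.055,"gate_grip":.158,"hopper":.211,"scale":.04,"gate_plate":.158}
for n,z in zs.items():
    for d in bot.trace(f,n)[:8]:
        ys,xs=np.nonzero(d["region"])
        if len(xs)==0: continue
        r=cv2.minAreaRect(np.c_[xs,ys].astype(np.float32))
        c=(xs.mean(),ys.mean())
        print(n,round(d["score"],2),np.round(d["point"],1),len(xs),"rect",np.round(r[0],1),np.round(r[1],1),round(r[2],1),"W",back(f,r[0],z).round(4),back(f,c,z).round(4))
save(f,"dial",(330,140,400,250),7)
save(f,"hop",(200,120,320,215),6)
save(f,"cans",(105,195,330,265),3.5)
```

```text
can_1 0.73 [229.9 169.1] 193 rect [231.5 170. ] [10. 19.] 90.0 W [0.5848 0.1436 0.014 ] [0.585  0.1436 0.014 ]
can_1 0.67 [152.9 233.6] 192 rect [151.6 235.4] [19.6 10.4] 82.9 W [0.3845 0.3719 0.014 ] [0.3847 0.3717 0.014 ]
can_1 0.63 [311.4 229.5] 197 rect [313. 226.] [20. 10.] 90.0 W [ 0.4205 -0.0999  0.014 ] [ 0.4204 -0.0998  0.014 ]
can_1 0.47 [194.4 234.6] 219 rect [195.5 236.1] [22.3 10.5] 83.7 W [0.3849 0.2438 0.014 ] [0.3845 0.2438 0.014 ]
spare_1 0.71 [259.9 167.7] 212 rect [262.5 169.7] [21.2 10.6] 4.4 W [0.5549 0.0548 0.15  ] [0.555  0.0547 0.15  ]
spare_1 0.65 [116.8 225.6] 181 rect [115.  222.9] [20.5  9.4] 6.3 W [0.4034 0.4422 0.15  ] [0.4037 0.4416 0.15  ]
spare_1 0.53 [363.5 163.8] 798 rect [364. 165.] [30. 32.] 90.0 W [ 0.5733 -0.2205  0.15  ] [ 0.571  -0.2218  0.15  ]
spare_1 0.46 [263.5 181.5] 143 rect [262.1 181.4] [22.2  6.6] 4.1 W [0.5226 0.0556 0.15  ] [0.5221 0.0559 0.15  ]
tray 0.72 [367.6 204.7] 2124 rect [368. 214.] [66. 48.] 90.0 W [ 0.448  -0.2431  0.09  ] [ 0.4737 -0.2424  0.09  ]
tray_grip 0.81 [370.3 202.4] 2126 rect [367. 214.] [66. 48.] 90.0 W [ 0.44
[... 885 characters left out ...]
grip 0.63 [257.3 176.8] 820 rect [261.5 175.8] [88.8 21.6] 4.4 W [0.5361 0.0575 0.158 ] [0.5332 0.057  0.158 ]
hopper 0.79 [249.2 174.3] 3449 rect [259.3 168.8] [91.9 64.2] 1.4 W [0.5426 0.065  0.211 ] [0.5367 0.0882 0.211 ]
scale 0.73 [362.  168.1] 1606 rect [362.4 189.3] [79.3 43.9] 89.0 W [ 0.5278 -0.2419  0.04  ] [ 0.5761 -0.2419  0.04  ]
scale 0.52 [313.6 228.8] 178 rect [312.8 225.6] [19.4  9.6] 83.7 W [ 0.4186 -0.0956  0.04  ] [ 0.4184 -0.0957  0.04  ]
gate_plate 0.58 [266.5 176. ] 934 rect [262.4 174.1] [87.5 21.9] 2.2 W [0.541  0.0552 0.158 ] [0.535  0.0504 0.158 ]
gate_plate 0.37 [361.3 164.4] 835 rect [364. 166.] [32. 32.] 90.0 W [ 0.5685 -0.2184  0.158 ] [ 0.5678 -0.2193  0.158 ]
```

View pics/dial.png

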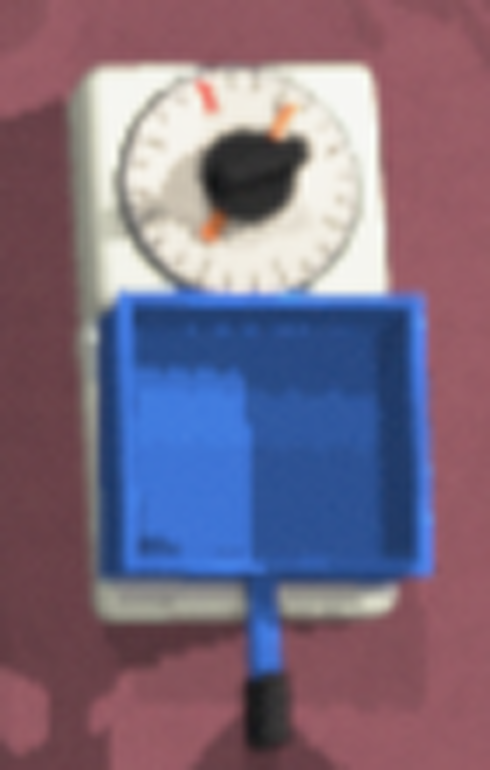

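View pics/hop.png

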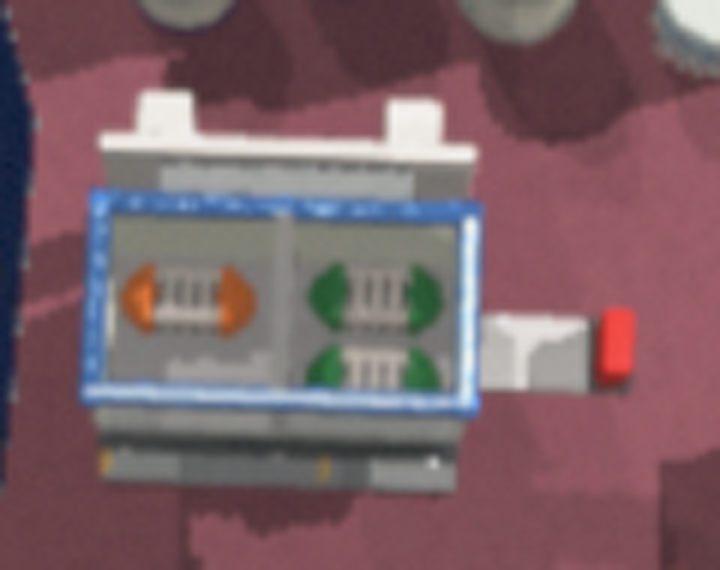

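View pics/cans.png

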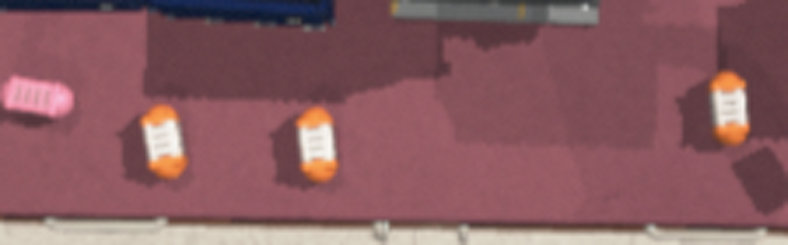

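The dial crop shows the red mark at full-frame px (359.6,153.9), the pointer tip near (371.5,155), its tail at (360,174), and the knob bar pointing right and slightly up. The hopper crop shows the blue rim corners, one orange can in the left bay, the greens in the right bay, and the red handle at about (302.8,178). Next I compute the geometry.

Run:
```python
from h import *
f=bot.grab_frame("top")
def D(u,v): return (330+u/7-.43,140+v/7-.43)
def H(u,v): return (200+u/6-.42,120+v/6-.42)
c=[back(f,H(*p),.211) for p in((88,192),(482,205),(478,415),(82,402))]
print("rim",np.round(c,4).tolist(),"centre",np.mean(c,0).round(4))
d=(c[0]-c[1]+c[3]-c[2]); print("yaw of y axis deg",np.degrees(np.arctan2(-d[0],d[1])))
print("red handle",back(f,H(620,340),.158).round(4))
print("base front corners",back(f,H(97,487),.004),back(f,H(455,490),.004))
t=[back(f,D(*p),.09) for p in((118,295),(425,297),(433,577),(103,580))]
print("tray rim",np.round(t,4).tolist(),np.mean(t,0).round(4))
print("fin",back(f,D(267,712),.083).round(4), "fin top/bot",back(f,D(267,680),.083).round(4),back(f,D(267,745),.083).round(4))
im=f["pixels"].astype(int);hsv=cv2.cvtColor(f["pixels"],cv2.COLOR_BGR2HSV)
for v in range(150,178):
  for u in range(345,385):
    b,g,r=im[v,u]
    if r-b>60: print((u,v),(r,g,b),end=' ')
print()
cen=back(f,D(240,183),.05);print("dial face centre",cen)
for n,p in dict(mark=(207,97),tip=(288,112),tail=(211,235)).items():
    q=back(f,D(*p),.055);dd=q-cen;print(n,q.round(4),np.degrees(np.arctan2(-dd[1],dd[0])),np.hypot(dd[0],dd[1]))
k=[back(f,D(*p),.092) for p in((212,192),(303,150))];print("knob",k,np.mean(k,0),np.degrees(np.arctan2(-(k[1]-k[0])[1],(k[1]-k[0])[0])))
save(f,"dial2",(345,145,385,185),15)
```

```text
rim [[0.5861, 0.1821, 0.211], [0.5836, 0.0122, 0.211], [0.4913, 0.0134, 0.211], [0.4938, 0.1818, 0.211]] centre [0.5387 0.0974 0.211 ]
yaw of y axis deg -0.8439810142820697
red handle [ 0.5371 -0.0535  0.158 ]
base front corners [0.49216032 0.18861788 0.004     ] [0.49390951 0.0105512  0.004     ]
tray rim [[0.539, -0.1847, 0.09], [0.5405, -0.309, 0.09], [0.4267, -0.3079, 0.09], [0.4231, -0.1763, 0.09]] [ 0.4823 -0.2445  0.09  ]
fin [ 0.3725 -0.2419  0.083 ] fin top/bot [ 0.3852 -0.2423  0.083 ] [ 0.3594 -0.2415  0.083 ]
(358, 152) (np.int64(241), np.int64(157), np.int64(144)) (359, 152) (np.int64(242), np.int64(139), np.int64(128)) (359, 153) (np.int64(241), np.int64(129), np.int64(117)) (360, 153) (np.int64(241), np.int64(183), np.int64(166)) (359, 154) (np.int64(240), np.int64(140), np.int64(127)) (360, 154) (np.int64(238), np.int64(152), np.int64(139)) (359, 155) (np.int64(240), np.int64(172), np.int64(157)) (360, 155) (np.int64(237), np.int64(157), np.int64(142)) (370, 155) (np.int64(220), np.int64(163), np.int64(132)) (371, 155) (np.int64(239), np.int64(180), np.int64(134)) (36
[... 908 characters left out ...]
) (np.int64(225), np.int64(140), np.int64(93)) (360, 173) (np.int64(208), np.int64(126), np.int64(83)) (361, 173) (np.int64(174), np.int64(136), np.int64(111)) (359, 174) (np.int64(208), np.int64(162), np.int64(136)) (360, 174) (np.int64(221), np.int64(173), np.int64(143)) 
dial face centre [ 0.59657548 -0.24553754  0.05      ]
mark [ 0.6322 -0.2314  0.055 ] -21.639368727330016 0.038309957877582304
tip [ 0.6263 -0.2653  0.055 ] 33.569056614651466 0.03572448769667091
tail [ 0.5728 -0.2315  0.055 ] -149.52192330116623 0.027584248273616253
knob [array([ 0.58199172, -0.22335502,  0.092     ]), array([ 0.60027489, -0.26091905,  0.092     ])] [ 0.5911333  -0.24213704  0.092     ] 64.04688061131154
```

View pics/dial2.png

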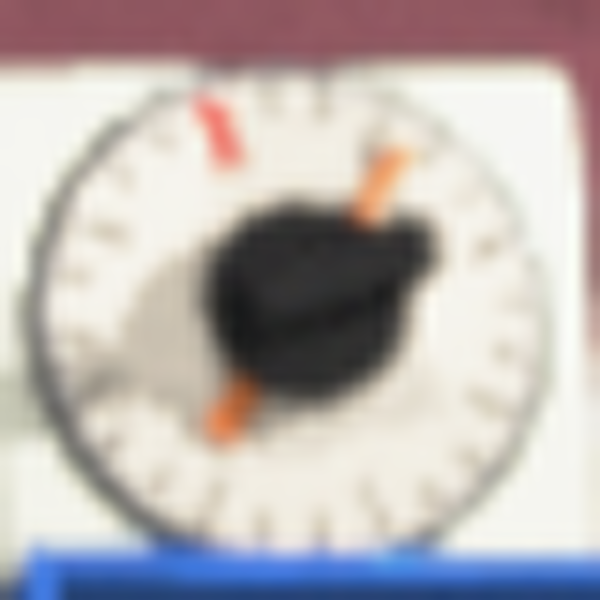

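```bash
cat >> h.py <<'E'
def Rt(yaw): return Ro.from_euler('xyz',[np.pi,0,yaw]).as_matrix()
def plan(wps,yaw=None,start=None,n=None):
    """tool-axis steps: levelling turn to yaw (deg) first, then straight legs"""
    s=bot.observe();p=np.array(s["position"]);R0=Ro.from_euler('xyz',s["tool_rot"])
    print("pos",p.round(4),"rpy",np.degrees(s["tool_rot"]).round(2),"t",round(s["clock"],2),"F",np.round(s["force"],1),"w",round(s["grip_width"],4))
    if start is not None:p=np.array(start)
    R=R0.as_matrix()
    if yaw is not None:
        R=Rt(np.radians(yaw)); rv=Ro.from_matrix(R0.as_matrix().T@R).as_rotvec()
        k=max(1,int(np.ceil(np.degrees(np.linalg.norm(rv))/10.5)));print("turn rows",k,(rv/(2*np.pi)/k).round(4))
    for w in wps:
        d=R.T@(np.array(w)-p)/.025; k=int(np.ceil(np.abs(d).max()/.98)) or 1
        print("leg",w,"rows",k,(d/k).round(3)); p=np.array(w)
E
python3 -c "
from h import *
plan([(.40,.30,.30),(.42,.1,.30),(.46,-.2,.26),(.5965,-.2455,.16)],113)"
```

```text
pos [0.2224 0.5841 0.2313] rpy [-180.      0.    159.15] t 0.75 F [ 0.6  0.1 -0.2] w 0.0853
turn rows 5 [-0.      0.      0.0256]
leg (0.4, 0.3, 0.3) rows 14 [-0.945  0.15  -0.196]
leg (0.42, 0.1, 0.3) rows 8 [-0.96  -0.299 -0.   ]
leg (0.46, -0.2, 0.26) rows 12 [-0.973 -0.268  0.133]
leg (0.5965, -0.2455, 0.16) rows 5 [-0.762  0.863  0.8  ]
```

```bash
python3 -m handwheel '[[0,0,0,0,0,0.0257],[0,0,0,0,0,0.0257],[0,0,0,0,0,0.0257],[0,0,0,0,0,0.0257],[0,0,0,0,0,0.0257],[0,0,0,0,0,0]]' -1 60
```

```text
clock: 1.5
position: [0.2222, 0.5841, 0.2313]
tool_rot: [3.141, 0.0, 1.971]
force: [0.8, -1.1, 0.8]
grip_width: 0.0853
```

```bash
python3 -m handwheel '[[-0.945,0.15,-0.196,0,0,0],[-0.945,0.15,-0.196,0,0,0],[-0.945,0.15,-0.196,0,0,0],[-0.945,0.15,-0.196,0,0,0],[-0.945,0.15,-0.196,0,0,0],[-0.945,0.15,-0.196,0,0,0],[-0.945,0.15,-0.196,0,0,0]]'
python3 -m handwheel '[[-0.945,0.15,-0.196,0,0,0],[-0.945,0.15,-0.196,0,0,0],[-0.945,0.15,-0.196,0,0,0],[-0.945,0.15,-0.196,0,0,0],[-0.945,0.15,-0.196,0,0,0],[-0.945,0.15,-0.196,0,0,0],[-0.945,0.15,-0.196,0,0,0]]'
python3 -m handwheel '[[-0.96,-0.299,0,0,0,0],[-0.96,-0.299,0,0,0,0],[-0.96,-0.299,0,0,0,0],[-0.96,-0.299,0,0,0,0],[-0.96,-0.299,0,0,0,0],[-0.96,-0.299,0,0,0,0],[-0.96,-0.299,0,0,0,0],[-0.96,-0.299,0,0,0,0]]'
python3 -m handwheel '[[-0.973,-0.268,0.133,0,0,0],[-0.973,-0.268,0.133,0,0,0],[-0.973,-0.268,0.133,0,0,0],[-0.973,-0.268,0.133,0,0,0],[-0.973,-0.268,0.133,0,0,0],[-0.973,-0.268,0.133,0,0,0]]'
python3 -m handwheel '[[-0.973,-0.268,0.133,0,0,0],[-0.973,-0.268,0.133,0,0,0],[-0.973,-0.268,0.133,0,0,0],[-0.973,-0.268,0.133,0,0,0],[-0.973,-0.268,0.133,0,0,0],[-0.973,-0.268,0.133,0,0,0]]' -0.3
python3 -c "
from h import *
plan([(.5965,-.2455,.16)],113)
s=bot.observe();print(np.array(s['qpos']).round(2))
f=bot.grab_frame('side');save(f,'s1',scale=1.5)"
```

```text
clock: 2.38
position: [0.3117, 0.4406, 0.266]
tool_rot: [3.142, -0.0, 1.97]
force: [0.7, -0.2, -0.4]
grip_width: 0.0849
clock: 3.25
position: [0.4, 0.2983, 0.3002]
tool_rot: [3.141, -0.0, 1.97]
force: [0.6, 0.1, -0.6]
grip_width: 0.0854
clock: 4.25
position: [0.4189, 0.0981, 0.3001]
tool_rot: [3.141, -0.0, 1.97]
force: [-0.2, 0.1, -0.2]
grip_width: 0.0852
clock: 5.0
position: [0.4384, -0.0518, 0.28]
tool_rot: [3.141, -0.0, 1.97]
force: [-0.3, 0.6, -0.5]
grip_width: 0.0858
clock: 5.75
position: [0.4581, -0.2018, 0.2601]
tool_rot: [3.141, -0.0, 1.97]
force: [0.8, 0.7, 0.7]
grip_width: 0.0553
pos [ 0.4581 -0.2018  0.2601] rpy [ 1.7998e+02 -1.0000e-02  1.1290e+02] t 5.75 F [0.8 0.7 0.7] w 0.0553
turn rows 1 [ 0.     -0.     -0.0003]
leg (0.5965, -0.2455, 0.16) rows 5 [-0.754  0.883  0.8  ]
[-0.15  0.33  0.58  1.91 -0.22  0.96  0.92]
```

View pics/s1.png

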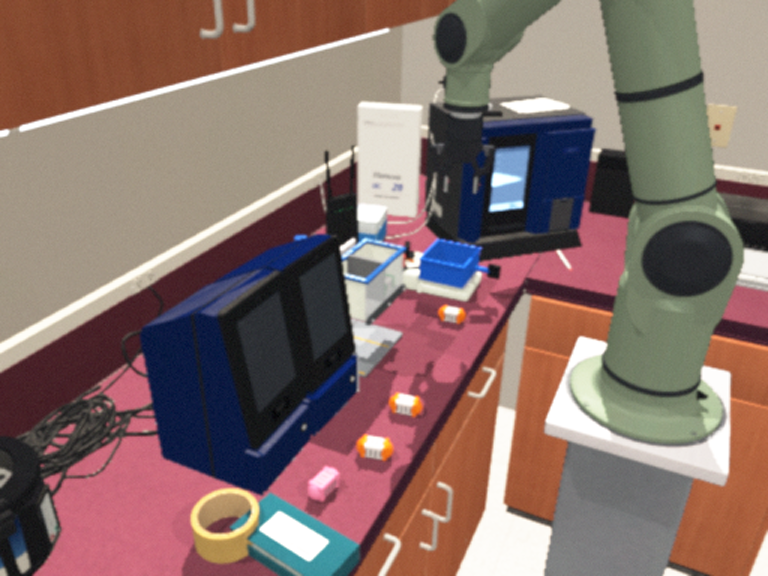

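```bash
python3 -m handwheel '[[-0.754,0.883,0.8,0,0,0],[-0.754,0.883,0.8,0,0,0],[-0.754,0.883,0.8,0,0,0],[-0.754,0.883,0.8,0,0,0],[-0.754,0.883,0.8,0,0,0],[0,0,0,0,0,0]]'
python3 -m handwheel '[[0,0,0.8,0,0,0],[0,0,0.8,0,0,0],[0,0,0.8,0,0,0],[0,0,0.6,0,0,0],[0,0,0.5,0,0,0],[0,0,0.2,0,0,0],[0,0,0,0,0,0]]'
python3 -c "
from h import *
plan([(.5965,-.2455,.068)],113)
f=bot.grab_frame('top');save(f,'t2',(310,120,420,260),5)
f=bot.grab_frame('side');save(f,'s2',(250,130,350,230),6)"
```

```text
clock: 6.55
position: [0.5968, -0.2448, 0.1582]
tool_rot: [-3.14, -0.001, 1.971]
force: [-1.0, -0.8, -0.2]
grip_width: 0.0558
clock: 7.42
position: [0.5969, -0.2445, 0.0674]
tool_rot: [-3.141, 0.0, 1.97]
force: [0.8, -0.9, 1.0]
grip_width: 0.056
pos [ 0.5969 -0.2445  0.0674] rpy [-179.99    0.    112.89] t 7.42 F [ 0.8 -0.9  1. ] w 0.056
turn rows 1 [-0.      0.     -0.0003]
leg (0.5965, -0.2455, 0.068) rows 1 [-0.032 -0.03  -0.023]
```

View pics/t2.png

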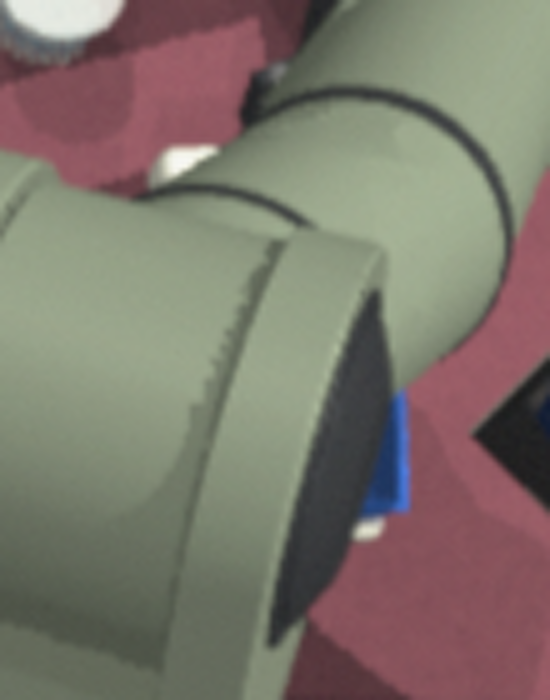

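View pics/s2.png

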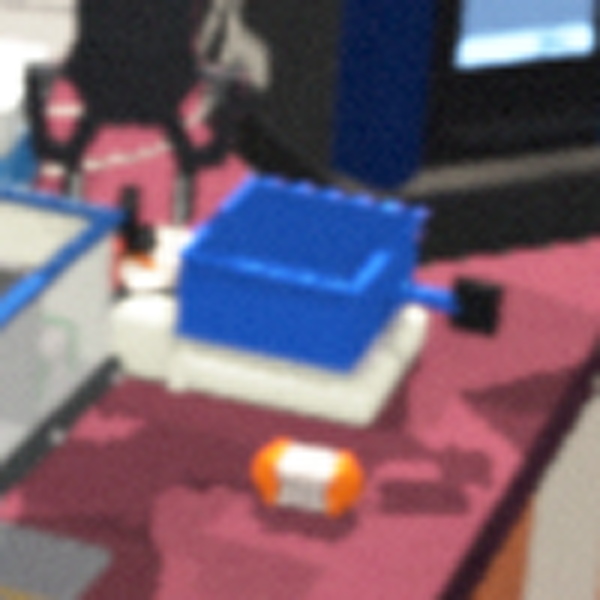

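```bash
python3 -m handwheel '[[0,0,0,0,0,0],[0,0,0,0,0,0],[0,0,0,0,0,0],[0,0,0,0,0,0],[0,0,0,0,0,0]]' 1 25
python3 -m handwheel '[[0,0,0,0,0,0.015],[0,0,0,0,0,0.015],[0,0,0,0,0,0.015],[0,0,0,0,0,0.015],[0,0,0,0,0,0.015],[0,0,0,0,0,0]]'
python3 -m handwheel '[[0,0,0,0,0,0.015],[0,0,0,0,0,0.015],[0,0,0,0,0,0.015],[0,0,0,0,0,0.015],[0,0,0,0,0,0.015],[0,0,0,0,0,0]]'
python3 -m handwheel '[[0,0,0,0,0,0],[0,0,0,0,0,0],[0,0,0,0,0,0]]' -0.3
python3 -m handwheel '[[0,0,-0.8,0,0,0],[0,0,-0.8,0,0,0],[0,0,-0.8,0,0,0],[0,0,-0.8,0,0,0],[0,0,-0.8,0,0,0]]'
python3 -c "
from h import *
plan([(.42,-.05,.17)],90)
f=bot.grab_frame('side');save(f,'s3',(250,130,350,230),6)"
```

```text
clock: 8.15
position: [0.5964, -0.2449, 0.0679]
tool_rot: [-3.141, 0.0, 1.97]
force: [-5.6, -1.8, 6.8]
grip_width: 0.0128
clock: 8.9
position: [0.5969, -0.2449, 0.0679]
tool_rot: [3.141, 0.001, 1.498]
force: [-2.6, -0.6, 4.4]
grip_width: 0.0124
clock: 9.65
position: [0.5973, -0.245, 0.0679]
tool_rot: [3.14, 0.001, 1.029]
force: [1.1, -4.7, 4.5]
grip_width: 0.0126
clock: 10.02
position: [0.5968, -0.2442, 0.0674]
tool_rot: [-3.141, -0.0, 1.029]
force: [-0.5, 0.8, 0.4]
grip_width: 0.0555
clock: 10.65
position: [0.5969, -0.2443, 0.1691]
tool_rot: [3.141, -0.0, 1.028]
force: [-0.2, -0.1, 0.2]
grip_width: 0.0555
pos [ 0.5969 -0.2443  0.1691] rpy [ 1.7998e+02 -1.0000e-02  5.8900e+01] t 10.65 F [-0.2 -0.1  0.2] w 0.0555
turn rows 3 [ 0.     -0.     -0.0288]
leg (0.42, -0.05, 0.17) rows 8 [ 0.972 -0.885 -0.004]
```

View pics/s3.png

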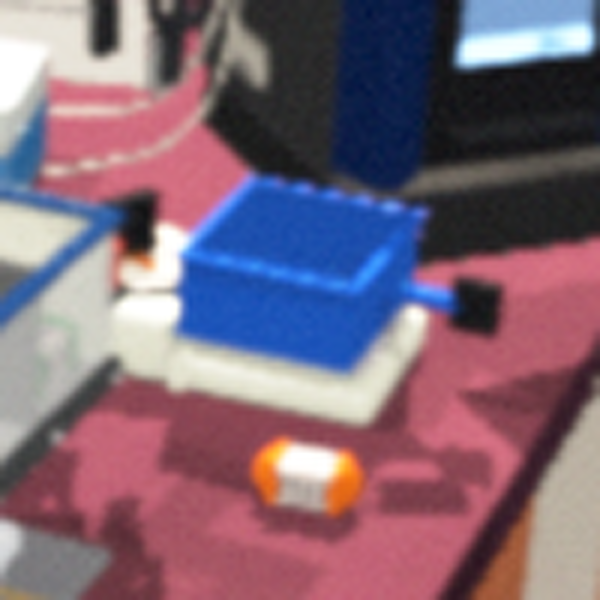

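```bash
python3 -m handwheel '[[0,0,-0.5,0,0,-0.0288],[0,0,-0.5,0,0,-0.0288],[0,0,-0.5,0,0,-0.0288]]'
python3 -m handwheel '[[0.972,-0.885,0,0,0,0],[0.972,-0.885,0,0,0,0],[0.972,-0.885,0,0,0,0],[0.972,-0.885,0,0,0,0],[0.972,-0.885,0,0,0,0],[0.972,-0.885,0,0,0,0],[0.972,-0.885,0,0,0,0],[0.972,-0.885,0,0,0,0]]'
python3 -m handwheel '[[0.9,0,0,0,0,0],[0.9,0,0,0,0,0],[0.9,0,0,0,0,0],[0.9,0,0,0,0,0],[0,0,0,0,0,0]]' -1
python3 -c "
from h import *
plan([(.42,-.05,.17)],90)
f=bot.grab_frame('top');save(f,'t4',scale=1.5);save(f,'t4d',(345,145,385,185),15)"
```

```text
clock: 11.08
position: [0.5968, -0.2444, 0.2059]
tool_rot: [-3.142, 0.0, 1.577]
force: [0.8, 0.0, -0.5]
grip_width: 0.0552
clock: 12.08
position: [0.4191, -0.0494, 0.2053]
tool_rot: [3.141, -0.0, 1.57]
force: [0.6, -0.3, 0.2]
grip_width: 0.0554
clock: 12.7
position: [0.4199, 0.0412, 0.2053]
tool_rot: [3.141, -0.0, 1.573]
force: [0.6, 0.2, 0.7]
grip_width: 0.0854
pos [0.4199 0.0412 0.2053] rpy [ 1.7999e+02 -2.0000e-02  9.0120e+01] t 12.7 F [0.6 0.2 0.7] w 0.0854
turn rows 1 [ 0.     -0.0001  0.0003]
leg (0.42, -0.05, 0.17) rows 4 [-0.912  0.001  0.353]
```

View pics/t4.png

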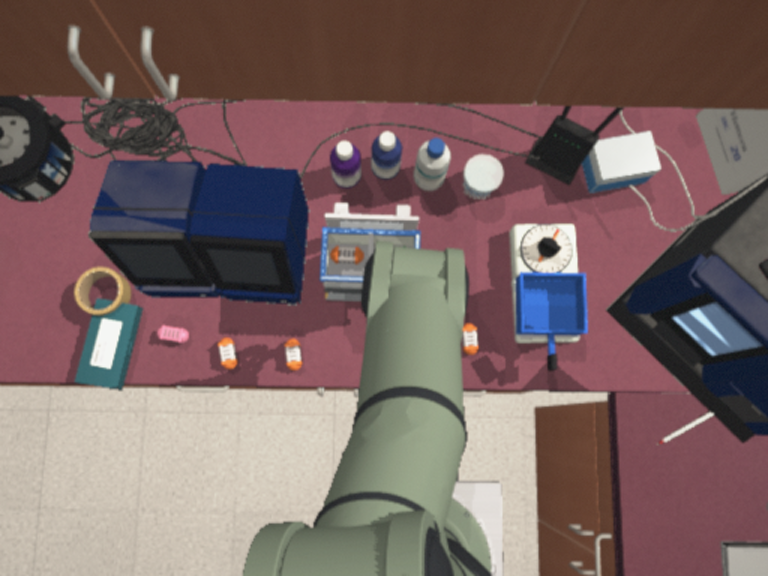

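View pics/t4d.png

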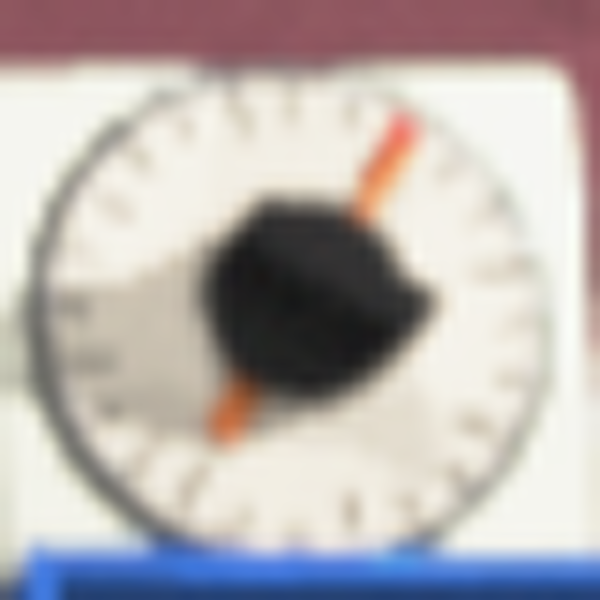

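The red mark at crop (405,130) is in line with the pointer, tip (400,150) and tail (225,425), so the zero is set. Next is the can at (0.42,-0.10).

```bash
python3 -c "
from h import *
plan([(.421,-.1,.06),(.421,-.1,.004)],180)
print(np.array(bot.observe()['qpos']).round(2))
f=bot.grab_frame('top')
for d in bot.trace(f,'can_1')[:5]:
    ys,xs=np.nonzero(d['region'])
    m=cv2.moments(d['region'].astype(np.uint8)); a=.5*np.arctan2(2*m['mu11'],m['mu20']-m['mu02'])
    c=(xs.mean(),ys.mean());W=[back(f,(c[0]+k*10*np.cos(a),c[1]+k*10*np.sin(a)),.016) for k in(-1,1)]
    dd=W[1]-W[0];print(round(d['score'],2),np.round(c,1),back(f,c,.016).round(4),'axis deg',np.degrees(np.arctan2(dd[1],dd[0])).round(1))
"
```

```text
pos [0.4199 0.0402 0.2053] rpy [ 1.7999e+02 -1.0000e-02  9.0060e+01] t 12.75 F [-0.6  0.1 -0.5] w 0.0853
turn rows 9 [ 0.     -0.     -0.0278]
leg (0.421, -0.1, 0.06) rows 6 [-0.007 -0.935  0.969]
leg (0.421, -0.1, 0.004) rows 3 [ 0.    -0.     0.747]
[-0.84  0.3   0.74  2.16 -0.29  0.78  0.09]
0.81 [231.1 170. ] [0.5844 0.1447 0.016 ] axis deg -91.0
0.75 [195.2 236.1] [0.3845 0.2444 0.016 ] axis deg -170.6
0.7 [367.4 205. ] [ 0.4857 -0.2614  0.016 ] axis deg -177.3
0.54 [313.3 226.5] [ 0.4187 -0.1004  0.016 ] axis deg -174.1
0.48 [151.7 235.5] [0.3841 0.3711 0.016 ] axis deg -165.5
```

```bash
python3 -m handwheel '[[0,0,0.4,0,0,-0.0288],[0,0,0.4,0,0,-0.0288],[0,0,0.4,0,0,-0.0288],[0,0,0.4,0,0,-0.0288],[0,0,0.4,0,0,-0.0288]]'
python3 -m handwheel '[[0,0,0.4,0,0,-0.0288],[0,0,0.4,0,0,-0.0288],[0,0,0.4,0,0,-0.0288],[0,0,0.4,0,0,-0.0288],[0,0,0,0,0,0]]'
python3 -c "
from h import *
plan([(.419,-.1005,.06),(.419,-.1005,.004)],184)
print(np.array(bot.observe()['qpos']).round(2))"
```

```text
clock: 13.48
position: [0.42, 0.0392, 0.1548]
tool_rot: [3.142, 0.0, 2.48]
force: [1.0, 0.2, -0.7]
grip_width: 0.0853
clock: 14.1
position: [0.4197, 0.039, 0.1148]
tool_rot: [-3.141, -0.001, -3.086]
force: [1.0, 0.2, 0.3]
grip_width: 0.0854
pos [0.4197 0.039  0.1148] rpy [-1.7999e+02 -5.0000e-02 -1.7683e+02] t 14.1 F [1.  0.2 0.3] w 0.0854
turn rows 1 [-0.     -0.0001 -0.0023]
leg (0.419, -0.1005, 0.06) rows 6 [ 0.069 -0.928  0.365]
leg (0.419, -0.1005, 0.004) rows 3 [ 0.    -0.     0.747]
[-0.39  0.41  0.2   2.22 -0.16  0.52  1.55]
```

```bash
python3 -m handwheel '[[0.069,-0.928,0.365,0,0,-0.0023],[0.069,-0.928,0.365,0,0,0],[0.069,-0.928,0.365,0,0,0],[0.069,-0.928,0.365,0,0,0],[0.069,-0.928,0.365,0,0,0],[0.069,-0.928,0.365,0,0,0],[0,0,0,0,0,0]]'
python3 -m handwheel '[[0,0,0.75,0,0,0],[0,0,0.75,0,0,0],[0,0,0.6,0,0,0],[0,0,0.15,0,0,0],[0,0,0,0,0,0]]'
python3 -m handwheel '[[0,0,0,0,0,0],[0,0,0,0,0,0],[0,0,0,0,0,0],[0,0,0,0,0,0],[0,0,0,0,0,0]]' 1 40
python3 -c "
from h import *
plan([(.419,-.06,.28)],184)
f=bot.grab_frame('side');save(f,'s5',(240,130,360,250),5)"
```

```text
clock: 14.98
position: [0.4189, -0.1015, 0.0602]
tool_rot: [-3.141, -0.001, -3.077]
force: [0.3, 0.4, 1.3]
grip_width: 0.0853
clock: 15.6
position: [0.4193, -0.0995, 0.0042]
tool_rot: [-3.142, -0.0, -3.07]
force: [0.8, 0.2, -0.5]
grip_width: 0.0859
clock: 16.23
position: [0.4194, -0.0996, 0.0043]
tool_rot: [-3.142, 0.0, -3.069]
force: [-2.5, 0.4, 10.6]
grip_width: 0.0276
pos [ 0.4194 -0.0996  0.0043] rpy [-1.8000e+02  2.0000e-02 -1.7586e+02] t 16.23 F [-2.5  0.4 10.6] w 0.0276
turn rows 1 [-0.      0.0001  0.0004]
leg (0.419, -0.06, 0.28) rows 12 [-0.008  0.132 -0.919]
```

View pics/s5.png

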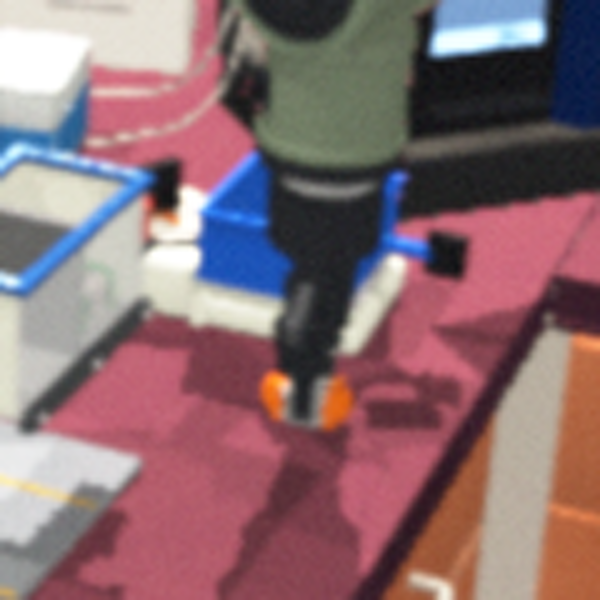

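```bash
python3 -m handwheel '[[0,0,-0.9,0,0,0],[0,0,-0.9,0,0,0],[0,0,-0.9,0,0,0],[0,0,-0.9,0,0,0],[0,0,-0.9,0,0,0]]'
python3 -m handwheel '[[0,0,-0.9,0,0,0.029],[0,0,-0.9,0,0,0.029],[0,0,-0.9,0,0,0.029],[0,0,-0.9,0,0,0.029],[0,0,-0.9,0,0,0.029]]'
python3 -m handwheel '[[0,0,-0.1,0,0,0.029],[0,0,0,0,0,0.029],[0,0,0,0,0,0.029],[0,0,0,0,0,0.029],[0,0,0,0,0,0]]'
python3 -c "
from h import *
plan([(.45,.09,.24),(.522,.137,.24),(.522,.137,.219)],89)
print(np.array(bot.observe()['qpos']).round(2))"
```

```text
clock: 16.9
position: [0.4192, -0.0996, 0.1173]
tool_rot: [3.142, 0.0, -3.069]
force: [0.8, 0.8, -0.8]
grip_width: 0.0273
clock: 17.52
position: [0.419, -0.0995, 0.2298]
tool_rot: [3.141, -0.0, 2.297]
force: [0.3, 0.3, -0.2]
grip_width: 0.0273
clock: 18.15
position: [0.4192, -0.0994, 0.2315]
tool_rot: [-3.141, 0.0, 1.575]
force: [0.7, 0.3, -0.0]
grip_width: 0.027
pos [ 0.4192 -0.0994  0.2315] rpy [-179.99    0.     90.24] t 18.15 F [ 0.7  0.3 -0. ] w 0.027
turn rows 1 [-0.      0.      0.0034]
leg (0.45, 0.09, 0.24) rows 8 [ 0.95   0.138 -0.043]
leg (0.522, 0.137, 0.24) rows 3 [0.643 0.949 0.   ]
leg (0.522, 0.137, 0.219) rows 1 [ 0.   -0.    0.84]
[-0.44  0.25  0.65  2.11 -0.2   0.84  0.33]
```

```bash
python3 -m handwheel '[[0.95,0.138,-0.043,0,0,0.0034],[0.95,0.138,-0.043,0,0,0],[0.95,0.138,-0.043,0,0,0],[0.95,0.138,-0.043,0,0,0],[0.95,0.138,-0.043,0,0,0],[0.95,0.138,-0.043,0,0,0],[0.95,0.138,-0.043,0,0,0],[0.95,0.138,-0.043,0,0,0]]'
python3 -m handwheel '[[0.643,0.949,0,0,0,0],[0.643,0.949,0,0,0,0],[0.643,0.949,0,0,0,0],[0,0,0.5,0,0,0],[0,0,0.34,0,0,0],[0,0,0,0,0,0],[0,0,0,0,0,0]]'
python3 -c "
from h import *
plan([(.522,.137,.219)],89)
f=bot.grab_frame('side');save(f,'s6',(200,110,320,230),5)
f=bot.grab_frame('top');save(f,'t6',(180,100,330,220),5)"
```

```text
clock: 19.15
position: [0.4498, 0.0907, 0.2402]
tool_rot: [-3.142, -0.0, 1.558]
force: [0.2, -0.5, 0.9]
grip_width: 0.0272
clock: 20.02
position: [0.5218, 0.1366, 0.2195]
tool_rot: [3.141, -0.0, 1.553]
force: [-0.3, -0.5, -0.9]
grip_width: 0.0275
pos [0.5218 0.1366 0.2195] rpy [ 1.7999e+02 -1.0000e-02  8.8970e+01] t 20.02 F [-0.3 -0.5 -0.9] w 0.0275
turn rows 1 [ 0.     -0.     -0.0001]
leg (0.522, 0.137, 0.219) rows 1 [0.015 0.009 0.018]
```

View pics/s6.png

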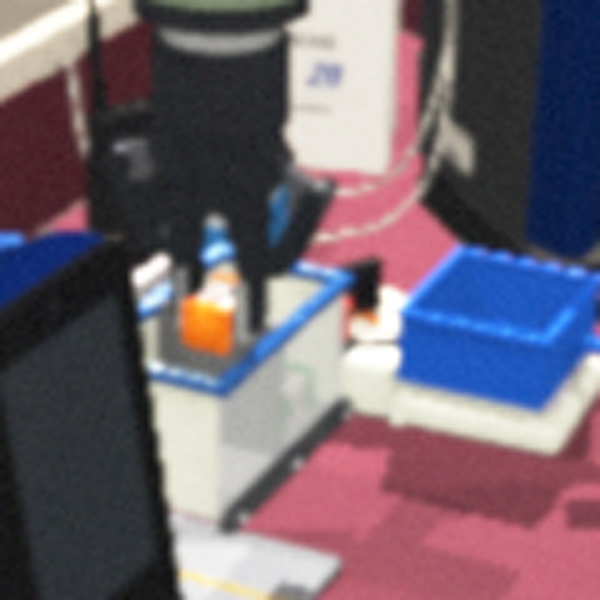

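View pics/t6.png

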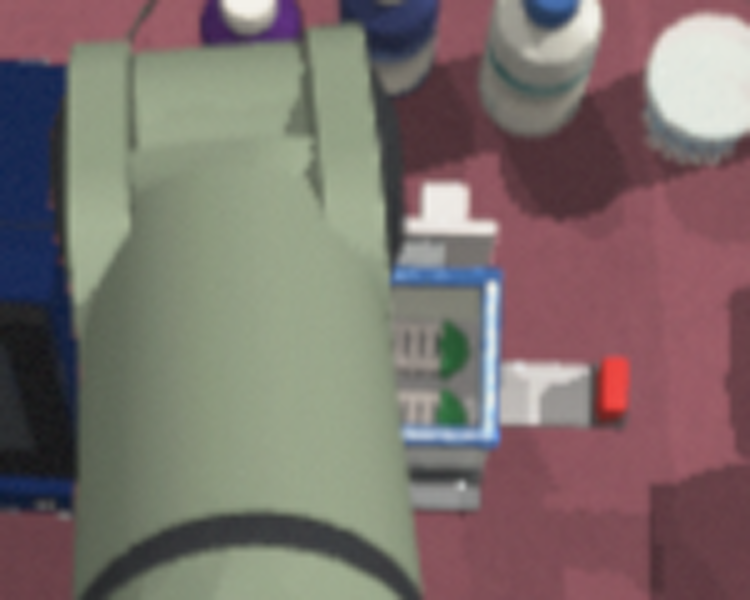

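```bash
python3 -m handwheel '[[0,0,0,0,0,0],[0,0,0,0,0,0],[0,0,0,0,0,0]]' -0.3
python3 -m handwheel '[[0,0,-0.8,0,0,0],[0,-0.8,0,0,0,0],[0,-0.9,0,0,0,0],[0,-0.9,0,0,0,0],[0,-0.9,0,0,0,0],[0,-0.9,0,0,0,0],[0,-0.5,0,0,0,0],[0,0,0,0,0,0]]' -1
python3 -c "
from h import *
plan([(.385,.244,.06)],188)
print(np.array(bot.observe()['qpos']).round(2))
f=bot.grab_frame('side');save(f,'s7',(200,110,320,230),5)
f=bot.grab_frame('top');save(f,'t7',scale=1.5)"
```

```text
clock: 20.5
position: [0.5219, 0.1369, 0.2191]
tool_rot: [3.142, -0.0, 1.553]
force: [0.6, -0.2, -0.2]
grip_width: 0.0556
clock: 21.5
position: [0.3993, 0.1394, 0.2393]
tool_rot: [3.141, -0.001, 1.553]
force: [0.5, 0.3, -0.4]
grip_width: 0.0855
pos [0.3993 0.1394 0.2393] rpy [ 1.7999e+02 -3.0000e-02  8.8990e+01] t 21.5 F [ 0.5  0.3 -0.4] w 0.0855
turn rows 10 [ 0.     -0.     -0.0275]
leg (0.385, 0.244, 0.06) rows 8 [-0.002  0.528  0.897]
[-0.96  0.21  0.57  2.11 -0.15  0.86 -0.32]
```

View pics/s7.png

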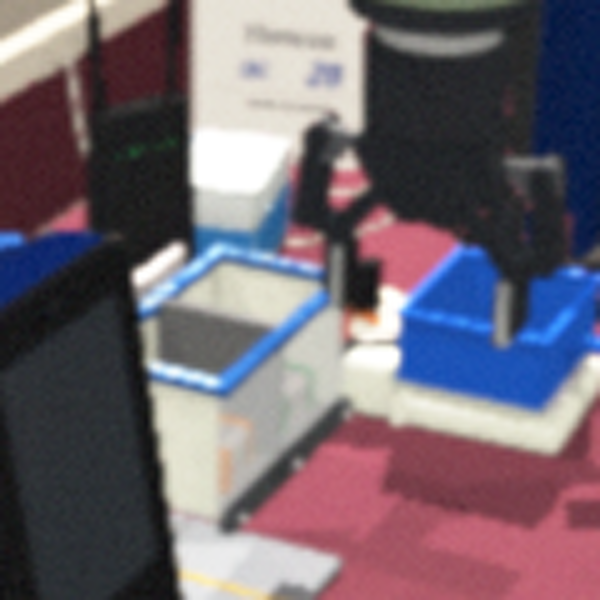

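View pics/t7.png

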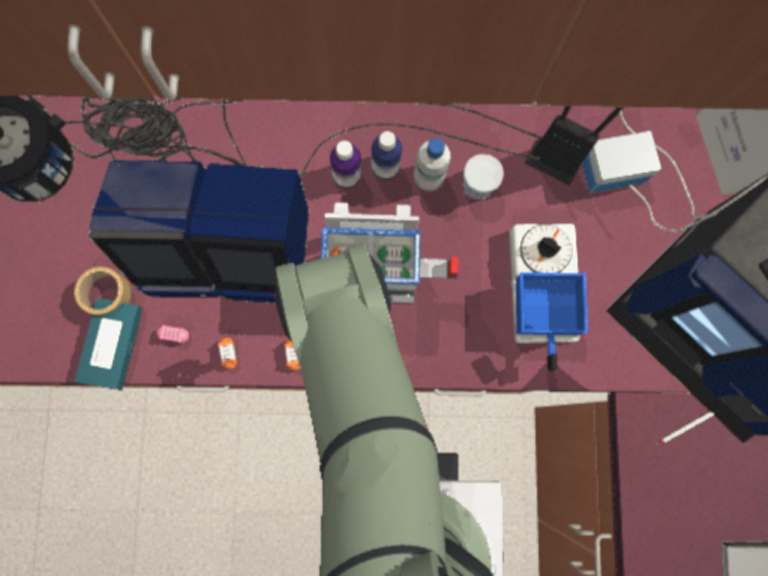

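```bash
python3 -m handwheel '[[0,0,0.4,0,0,-0.0275],[0,0,0.4,0,0,-0.0275],[0,0,0.4,0,0,-0.0275],[0,0,0.4,0,0,-0.0275],[0,0,0.4,0,0,-0.0275]]'
python3 -m handwheel '[[0,0,0.4,0,0,-0.0275],[0,0,0.4,0,0,-0.0275],[0,0,0.4,0,0,-0.0275],[0,0,0.4,0,0,-0.0275],[0,0,0.4,0,0,-0.0275],[0,0,0,0,0,0]]'
python3 -c "
from h import *
plan([(.385,.244,.06),(.385,.244,.004)],188)"
```

```text
clock: 22.22
position: [0.4001, 0.139, 0.1886]
tool_rot: [-3.141, 0.0, 2.422]
force: [-0.4, -0.4, -0.8]
grip_width: 0.0854
clock: 22.98
position: [0.3997, 0.1387, 0.1385]
tool_rot: [-3.141, -0.001, -3.005]
force: [0.4, 0.4, 0.5]
grip_width: 0.0852
pos [0.3997 0.1387 0.1385] rpy [-1.7998e+02 -7.0000e-02 -1.7215e+02] t 22.98 F [0.4 0.4 0.5] w 0.0852
turn rows 1 [-0.     -0.0002 -0.0004]
leg (0.385, 0.244, 0.06) rows 5 [-0.001  0.85   0.628]
leg (0.385, 0.244, 0.004) rows 3 [-0.    -0.     0.747]
```

```bash
python3 -m handwheel '[[0,0.85,0.628,0,0,0],[0,0.85,0.628,0,0,0],[0,0.85,0.628,0,0,0],[0,0.85,0.628,0,0,0],[0,0.85,0.628,0,0,0],[0,0,0,0,0,0]]'
python3 -m handwheel '[[0,0,0.75,0,0,0],[0,0,0.75,0,0,0],[0,0,0.6,0,0,0],[0,0,0.15,0,0,0],[0,0,0,0,0,0]]'
python3 -m handwheel '[[0,0,0,0,0,0],[0,0,0,0,0,0],[0,0,0,0,0,0],[0,0,0,0,0,0],[0,0,0,0,0,0]]' 1 40
python3 -m handwheel '[[0,0,-0.9,0,0,0],[0,0,-0.9,0,0,0],[0,0,-0.9,0,0,0],[0,0,-0.9,0,0,0],[0,0,-0.9,0,0,0]]'
python3 -m handwheel '[[0,0,-0.9,0,0,0.0275],[0,0,-0.9,0,0,0.0275],[0,0,-0.9,0,0,0.0275],[0,0,-0.9,0,0,0.0275],[0,0,-0.9,0,0,0.0275]]'
python3 -m handwheel '[[0,0,-0.1,0,0,0.0275],[0,0,0,0,0,0.0275],[0,0,0,0,0,0.0275],[0,0,0,0,0,0.0275],[0,0,0,0,0,0.0275],[0,0,0,0,0,0]]'
python3 -c "
from h import *
plan([(.45,.15,.24),(.545,.139,.24),(.545,.139,.221)],89)
f=bot.grab_frame('top');save(f,'t8',scale=1.5)"
```

```text
clock: 23.72
position: [0.3845, 0.2454, 0.0599]
tool_rot: [-3.141, -0.001, -3.005]
force: [0.3, -0.1, 0.6]
grip_width: 0.0853
clock: 24.35
position: [0.3849, 0.2442, 0.0045]
tool_rot: [-3.141, -0.0, -3.004]
force: [0.4, -0.2, 0.4]
grip_width: 0.0855
clock: 24.98
position: [0.3848, 0.2444, 0.0047]
tool_rot: [3.141, 0.0, -3.003]
force: [-2.0, -0.8, 10.0]
grip_width: 0.0274
clock: 25.6
position: [0.3846, 0.2443, 0.1177]
tool_rot: [3.142, 0.0, -3.003]
force: [-0.5, 0.6, -0.9]
grip_width: 0.0269
clock: 26.22
position: [0.3845, 0.2443, 0.2301]
tool_rot: [3.142, -0.0, 2.411]
force: [-0.3, -0.2, 0.1]
grip_width: 0.0273
clock: 26.98
position: [0.3845, 0.2444, 0.2318]
tool_rot: [-3.142, 0.0, 1.554]
force: [-0.3, 0.1, -0.9]
grip_width: 0.0272
pos [0.3845 0.2444 0.2318] rpy [-1.800e+02  1.000e-02  8.902e+01] t 26.98 F [-0.3  0.1 -0.9] w 0.0272
turn rows 1 [-0.  0.  0.]
leg (0.45, 0.15, 0.24) rows 4 [-0.933  0.671 -0.082]
leg (0.545, 0.139, 0.24) rows 4 [-0.093  0.952  0.   ]
leg (0.545, 0.139, 0.221) rows 1 [ 0.   -0.    0.76]
```

View pics/t8.png

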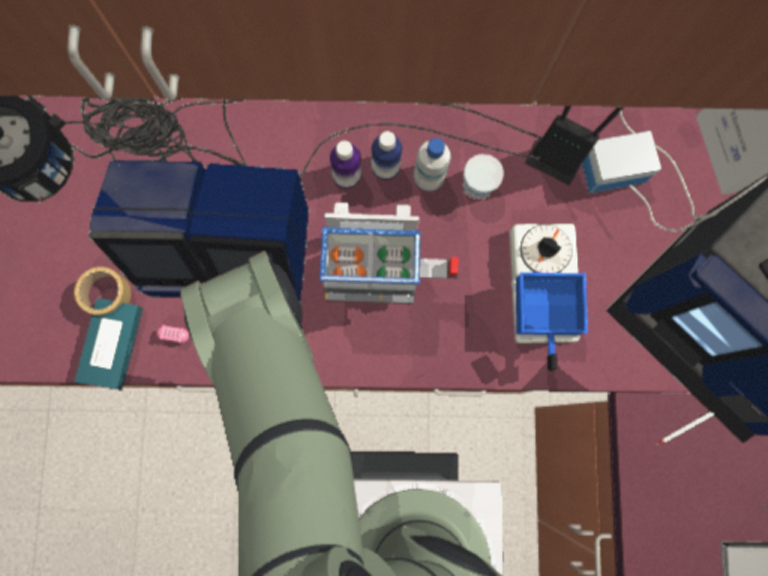

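```bash
python3 -m handwheel '[[-0.933,0.671,-0.082,0,0,0],[-0.933,0.671,-0.082,0,0,0],[-0.933,0.671,-0.082,0,0,0],[-0.933,0.671,-0.082,0,0,0],[0,0,0,0,0,0]]'
python3 -m handwheel '[[-0.093,0.98,0,0,0,0],[-0.093,0.98,0,0,0,0],[-0.093,0.98,0,0,0,0],[-0.093,0.98,0,0,0,0],[0,0,0.5,0,0,0],[0,0,0.34,0,0,0],[0,0,0,0,0,0],[0,0,0,0,0,0]]'
python3 -c "
from h import *
plan([(.55,.138,.219)],89)"
```

```text
clock: 27.65
position: [0.4509, 0.1481, 0.2402]
tool_rot: [3.141, 0.0, 1.553]
force: [-0.1, -0.2, 0.4]
grip_width: 0.0272
clock: 28.65
position: [0.5476, 0.139, 0.2193]
tool_rot: [3.142, -0.0, 1.553]
force: [0.2, -0.5, 1.0]
grip_width: 0.0275
pos [0.5476 0.139  0.2193] rpy [ 1.8e+02 -1.0e-02  8.9e+01] t 28.65 F [ 0.2 -0.5  1. ] w 0.0275
turn rows 1 [ 0. -0. -0.]
leg (0.55, 0.138, 0.219) rows 1 [-0.04   0.096  0.012]
```

```bash
python3 -m handwheel '[[0,0,0,0,0,0],[0,0,0,0,0,0],[0,0,0,0,0,0]]' -0.3
python3 -m handwheel '[[0,0,-0.8,0,0,0],[0,-0.8,0,0,0,0],[0,-0.98,0,0,0,0],[0,-0.98,0,0,0,0],[0,-0.98,0,0,0,0],[0,-0.98,0,0,0,0],[0,-0.98,0,0,0,0],[0,0,0,0,0,0]]' -1
python3 -m handwheel '[[0,0,0.4,0,0,-0.0286],[0,0,0.4,0,0,-0.0286],[0,0,0.4,0,0,-0.0286],[0,0,0.4,0,0,-0.0286],[0,0,0.4,0,0,-0.0286]]'
python3 -m handwheel '[[0,0,0.4,0,0,-0.0286],[0,0,0.4,0,0,-0.0286],[0,0,0.4,0,0,-0.0286],[0,0,0.4,0,0,-0.0286],[0,0,0.4,0,0,-0.0286],[0,0,0,0,0,0]]'
python3 -c "
from h import *
plan([(.384,.3715,.06),(.384,.3715,.004)],192)
f=bot.grab_frame('top');save(f,'t9',scale=1.5)
for d in bot.trace(f,'can_1')[:5]:
    ys,xs=np.nonzero(d['region'])
    c=(xs.mean(),ys.mean());print(round(d['score'],2),np.round(c,1),back(f,c,.016).round(4),len(xs))
"
```

```text
clock: 29.02
position: [0.5479, 0.1388, 0.2192]
tool_rot: [3.141, -0.0, 1.553]
force: [0.7, -1.3, -0.3]
grip_width: 0.0557
clock: 30.02
position: [0.4044, 0.1416, 0.2392]
tool_rot: [-3.141, -0.001, 1.554]
force: [0.1, -0.7, 0.5]
grip_width: 0.0854
clock: 30.65
position: [0.4062, 0.1414, 0.1887]
tool_rot: [3.141, 0.0, 2.457]
force: [0.0, -0.1, 0.3]
grip_width: 0.0852
clock: 31.4
position: [0.4058, 0.141, 0.1386]
tool_rot: [-3.142, -0.001, -2.935]
force: [-0.6, -1.2, 1.1]
grip_width: 0.0856
pos [0.4058 0.141  0.1386] rpy [-1.8000e+02 -5.0000e-02 -1.6818e+02] t 31.4 F [-0.6 -1.2  1.1] w 0.0856
turn rows 1 [-0.     -0.0001 -0.0005]
leg (0.384, 0.3715, 0.06) rows 10 [-0.106  0.92   0.314]
leg (0.384, 0.3715, 0.004) rows 3 [ 0.    -0.     0.747]
0.75 [262.1 169.7] [0.5869 0.0519 0.016 ] 227
0.68 [151.7 235.4] [0.3845 0.3712 0.016 ] 189
```

View pics/t9.png

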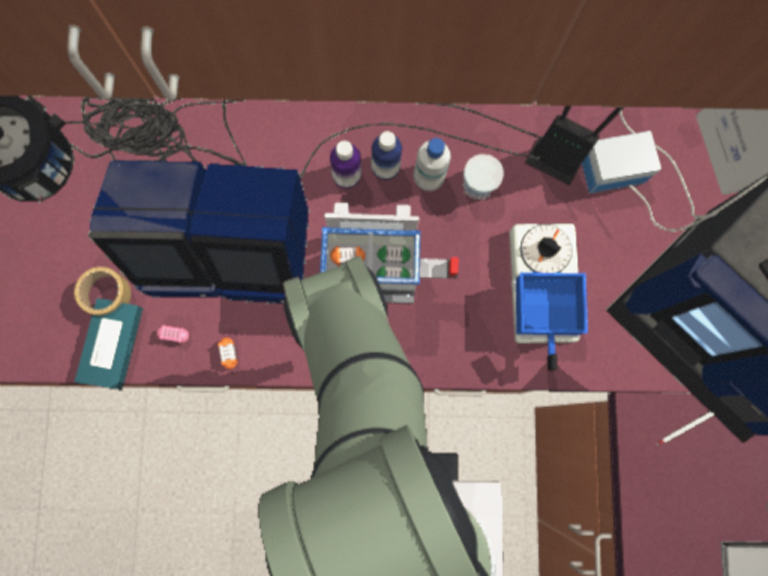

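The last worktop can is still at px (151.7,235.4), so I'll fetch it. The pink one is about 7 cm further left.

```bash
python3 -m handwheel '[[-0.106,0.92,0.314,0,0,0],[-0.106,0.92,0.314,0,0,0],[-0.106,0.92,0.314,0,0,0],[-0.106,0.92,0.314,0,0,0],[-0.106,0.92,0.314,0,0,0]]' -0.7
python3 -m handwheel '[[-0.106,0.92,0.314,0,0,0],[-0.106,0.92,0.314,0,0,0],[-0.106,0.92,0.314,0,0,0],[-0.106,0.92,0.314,0,0,0],[-0.106,0.92,0.314,0,0,0],[0,0,0,0,0,0]]'
python3 -m handwheel '[[0,0,0.75,0,0,0],[0,0,0.75,0,0,0],[0,0,0.6,0,0,0],[0,0,0.15,0,0,0],[0,0,0,0,0,0]]'
python3 -m handwheel '[[0,0,0,0,0,0],[0,0,0,0,0,0],[0,0,0,0,0,0],[0,0,0,0,0,0],[0,0,0,0,0,0]]' 1 40
python3 -m handwheel '[[0,0,-0.9,0,0,0],[0,0,-0.9,0,0,0],[0,0,-0.9,0,0,0],[0,0,-0.9,0,0,0],[0,0,-0.9,0,0,0]]'
python3 -m handwheel '[[0,0,-0.9,0,0,0.0286],[0,0,-0.9,0,0,0.0286],[0,0,-0.9,0,0,0.0286],[0,0,-0.9,0,0,0.0286],[0,0,-0.9,0,0,0.0286]]'
python3 -m handwheel '[[0,0,-0.1,0,0,0.0286],[0,0,0,0,0,0.0286],[0,0,0,0,0,0.0286],[0,0,0,0,0,0.0286],[0,0,0,0,0,0.0286],[0,0,0,0,0,0]]'
python3 -c "
from h import *
plan([(.42,.16,.24),(.520,.138,.24),(.52,.138,.219)],89)
f=bot.grab_frame('top');save(f,'t10',(200,120,320,215),6)"
```

```text
clock: 32.12
position: [0.395, 0.2577, 0.1]
tool_rot: [3.141, 0.001, -2.937]
force: [-0.2, -0.6, 0.3]
grip_width: 0.0726
clock: 32.88
position: [0.3831, 0.3739, 0.0597]
tool_rot: [3.142, -0.001, -2.932]
force: [0.2, -1.0, 0.9]
grip_width: 0.0724
clock: 33.5
position: [0.3839, 0.3717, 0.0042]
tool_rot: [-3.141, -0.0, -2.934]
force: [0.1, 0.1, 0.2]
grip_width: 0.0729
clock: 34.12
position: [0.384, 0.3721, 0.0048]
tool_rot: [3.141, 0.001, -2.934]
force: [-1.6, -1.5, 8.1]
grip_width: 0.0272
clock: 34.75
position: [0.3838, 0.3719, 0.1178]
tool_rot: [3.141, 0.0, -2.934]
force: [-0.2, -0.3, 0.2]
grip_width: 0.0269
clock: 35.38
position: [0.3837, 0.3718, 0.2302]
tool_rot: [3.141, -0.0, 2.445]
force: [-0.8, 0.1, -0.0]
grip_width: 0.0271
clock: 36.12
position: [0.3836, 0.3719, 0.2318]
tool_rot: [3.142, 0.0, 1.554]
force: [-0.3, -1.2, -0.4]
grip_width: 0.0273
pos [0.3836 0.3719 0.2318] rpy [1.800e+02 2.000e-02 8.902e+01] t 36.12 F [-0.3 -1.2 -0.4] w 0.0273
turn rows 1 [0.     0.     0.0001]
leg (0.42, 0.16, 0.24) rows 9 [-0.939  0.178 -0.036]
leg (0.52, 0.138, 0.24) rows 5 [-0.162  0.803  0.   ]
leg (0.52, 0.138, 0.219) rows 1 [ 0.   -0.    0.84]
```

View pics/t10.png

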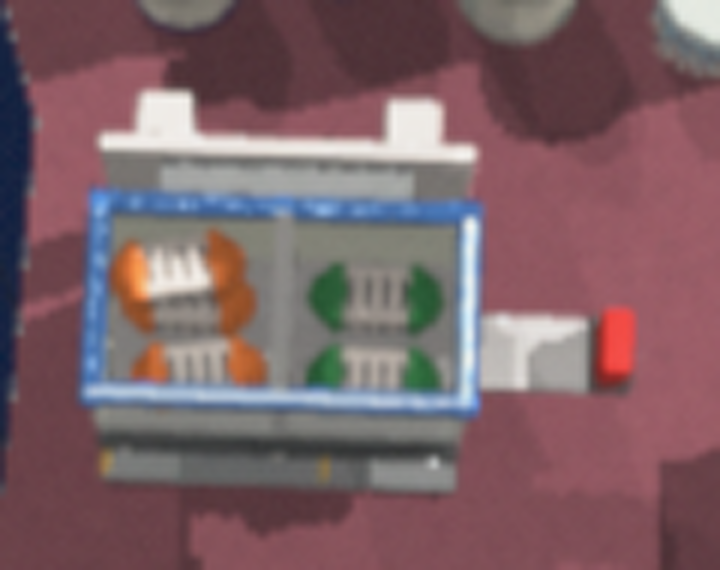

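The bay holds three orange cans: two on the floor and one on top at the rear, crop (180,270). The fourth goes in at the front.

```bash
python3 -m handwheel '[[-0.939,0.178,-0.036,0,0,0],[-0.939,0.178,-0.036,0,0,0],[-0.939,0.178,-0.036,0,0,0],[-0.939,0.178,-0.036,0,0,0],[-0.939,0.178,-0.036,0,0,0]]'
python3 -m handwheel '[[-0.939,0.178,-0.036,0,0,0],[-0.939,0.178,-0.036,0,0,0],[-0.939,0.178,-0.036,0,0,0],[-0.939,0.178,-0.036,0,0,0],[0,0,0,0,0,0]]'
python3 -m handwheel '[[-0.162,0.803,0,0,0,0],[-0.162,0.803,0,0,0,0],[-0.162,0.803,0,0,0,0],[-0.162,0.803,0,0,0,0],[-0.162,0.803,0,0,0,0],[0,0,0.84,0,0,0],[0,0,0,0,0,0],[0,0,0,0,0,0]]'
python3 -m handwheel '[[0,0,0,0,0,0],[0,0,0,0,0,0],[0,0,0,0,0,0]]' -0.3
python3 -m handwheel '[[0,0,-0.9,0,0,0],[0,-0.9,-0.4,0,0,0],[0,-0.98,-0.4,0,0,0],[0,-0.98,0,0,0,0],[0,-0.98,0,0,0,0],[0,-0.5,0,0,0,0]]' -1
python3 -m handwheel '[[-0.9,0,0,0,0,0.0275],[-0.8,0.3,0,0,0,0.0275],[-0.8,0.3,0,0,0,0.0275],[-0.8,0.4,0,0,0,0.0275],[-0.7,0.4,0,0,0,0.0275]]'
python3 -c "
from h import *
plan([(.372,-.242,.15)],0)
print(np.array(bot.observe()['qpos']).round(2))
f=bot.grab_frame('top');save(f,'t11',(200,120,320,215),6)"
```

```text
clock: 36.8
position: [0.4043, 0.2524, 0.2365]
tool_rot: [3.142, -0.0, 1.552]
force: [0.9, 0.0, 0.3]
grip_width: 0.0273
clock: 37.42
position: [0.4203, 0.1578, 0.2401]
tool_rot: [3.141, -0.0, 1.55]
force: [-0.1, -0.1, -0.8]
grip_width: 0.0272
clock: 38.42
position: [0.52, 0.1379, 0.2194]
tool_rot: [3.141, -0.0, 1.553]
force: [-0.0, 0.3, -0.8]
grip_width: 0.027
clock: 38.8
position: [0.5201, 0.1379, 0.2191]
tool_rot: [3.141, -0.0, 1.553]
force: [-1.0, 0.6, 1.6]
grip_width: 0.0557
clock: 39.55
position: [0.4107, 0.1399, 0.2615]
tool_rot: [-3.141, -0.001, 1.553]
force: [-0.3, -0.1, 0.1]
grip_width: 0.0851
clock: 40.17
position: [0.4095, 0.0319, 0.2616]
tool_rot: [3.141, -0.0, 0.682]
force: [0.2, -0.2, -0.3]
grip_width: 0.0855
pos [0.4095 0.0319 0.2616] rpy [ 1.7997e+02 -2.0000e-02  3.9100e+01] t 40.17 F [ 0.2 -0.2 -0.3] w 0.0855
turn rows 4 [ 0.     -0.      0.0272]
leg (0.372, -0.242, 0.15) rows 12 [-0.125  0.913  0.372]
[-1.14  0.24  1.1   2.12 -0.27  0.93 -0.77]
```

View pics/t11.png

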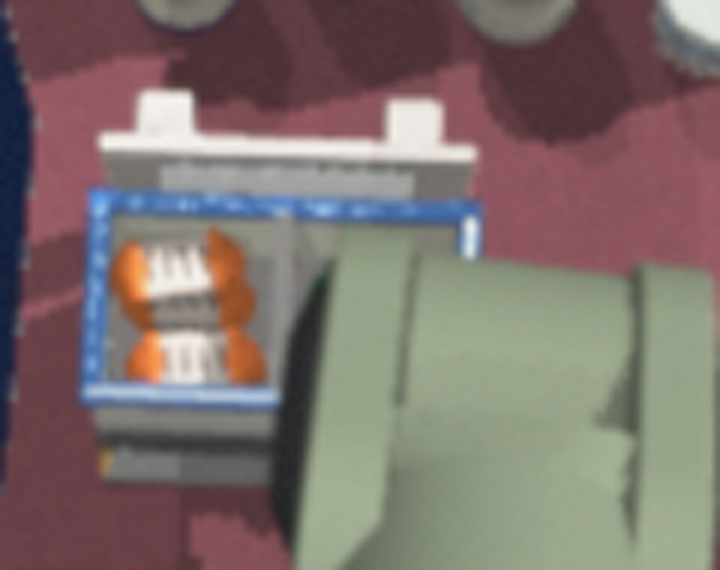

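All four orange cans are in the dosing bay. I turn to yaw 180, which keeps more joint margin, and go to the tray fin.

```bash
python3 -m handwheel '[[0,0,0,0,0,-0.028],[0,0,0,0,0,-0.028],[0,0,0,0,0,-0.028],[0,0,0,0,0,-0.028],[0,0,0,0,0,-0.028],[0,0,0,0,0,-0.028],[0,0,0,0,0,-0.028]]'
python3 -m handwheel '[[0,0,0,0,0,-0.028],[0,0,0,0,0,-0.028],[0,0,0,0,0,-0.028],[0,0,0,0,0,-0.028],[0,0,0,0,0,-0.028],[0,0,0,0,0,-0.028],[0,0,0,0,0,-0.0235],[0,0,0,0,0,0]]'
python3 -c "
from h import *
plan([(.3725,-.242,.15),(.3725,-.242,.052)],178.6)
print(np.array(bot.observe()['qpos']).round(2))"
```

```text
clock: 41.1
position: [0.4095, 0.0328, 0.2616]
tool_rot: [3.141, 0.0, 1.926]
force: [0.4, 0.0, 0.5]
grip_width: 0.0851
clock: 42.1
position: [0.4095, 0.0327, 0.2615]
tool_rot: [3.142, 0.0, 3.123]
force: [-0.5, -0.5, -0.2]
grip_width: 0.0852
pos [0.4095 0.0327 0.2615] rpy [1.8000e+02 2.0000e-02 1.7892e+02] t 42.1 F [-0.5 -0.5 -0.2] w 0.0852
turn rows 1 [0.     0.0001 0.0009]
leg (0.3725, -0.242, 0.15) rows 12 [ 0.101 -0.918  0.372]
leg (0.3725, -0.242, 0.052) rows 4 [ 0.   -0.    0.98]
[-0.75  0.15  0.59  2.11 -0.11  0.91  1.46]
```

```bash
python3 -m handwheel '[[0.101,-0.918,0.372,0,0,0],[0.101,-0.918,0.372,0,0,0],[0.101,-0.918,0.372,0,0,0],[0.101,-0.918,0.372,0,0,0],[0.101,-0.918,0.372,0,0,0],[0.101,-0.918,0.372,0,0,0]]'
python3 -m handwheel '[[0.101,-0.918,0.372,0,0,0],[0.101,-0.918,0.372,0,0,0],[0.101,-0.918,0.372,0,0,0],[0.101,-0.918,0.372,0,0,0],[0.101,-0.918,0.372,0,0,0],[0.101,-0.918,0.372,0,0,0],[0,0,0,0,0,0]]'
python3 -c "
from h import *
plan([(.3725,-.242,.052)],178.6)
print(np.array(bot.observe()['qpos']).round(2))
f=bot.grab_frame('side');save(f,'s12',(250,130,370,230),6)"
```

```text
clock: 42.85
position: [0.3916, -0.1054, 0.2054]
tool_rot: [-3.141, 0.0, 3.119]
force: [-0.0, 0.6, -0.2]
grip_width: 0.0856
clock: 43.72
position: [0.3734, -0.2433, 0.1494]
tool_rot: [-3.141, -0.001, 3.118]
force: [-0.2, 1.3, -0.3]
grip_width: 0.0853
pos [ 0.3734 -0.2433  0.1494] rpy [-1.7996e+02 -5.0000e-02  1.7863e+02] t 43.73 F [-0.2  1.3 -0.3] w 0.0853
turn rows 1 [-0.0001 -0.0001  0.0001]
leg (0.3725, -0.242, 0.052) rows 4 [0.009 0.013 0.974]
[ 0.    0.43  0.57  2.15 -0.37  0.66  2.38]
```

View pics/s12.png

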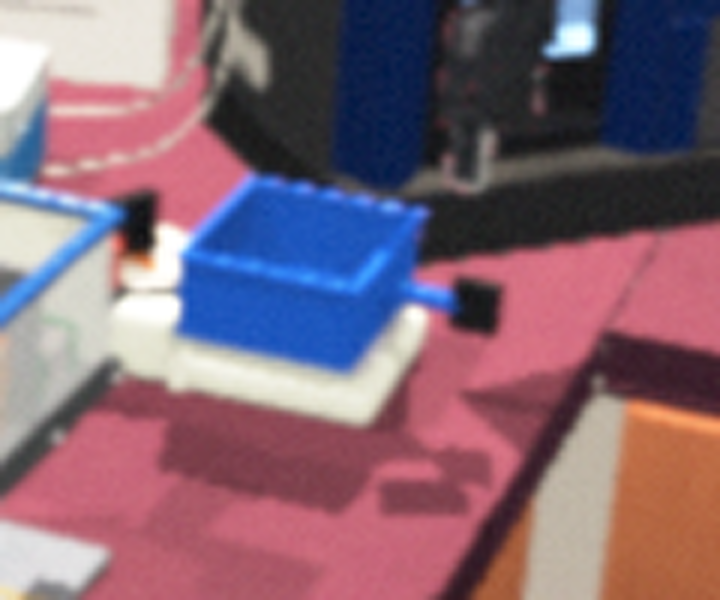

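```bash
python3 -m handwheel '[[0.01,0.02,0.9,0,0,0],[0,0,0.9,0,0,0]]' -0.3
python3 -c "
from h import *
print(np.array(bot.observe()['qpos']).round(3))"
python3 -m handwheel '[[0,0,0.9,0,0,0],[0,0,0.7,0,0,0],[0,0,0.5,0,0,0],[0,0,0,0,0,0]]'
python3 -c "
from h import *
plan([(.3725,-.242,.052)],178.6)
print(np.array(bot.observe()['qpos']).round(3))
f=bot.grab_frame('side');save(f,'s13',(250,130,370,230),6)"
```

```text
clock: 44.02
position: [0.3743, -0.2407, 0.1046]
tool_rot: [-3.141, 0.001, 3.123]
force: [0.1, -0.3, 0.3]
grip_width: 0.0553
[ 0.07   0.505  0.481  2.186 -0.448  0.544  2.44 ]
clock: 44.52
position: [0.3735, -0.2411, 0.0521]
tool_rot: [3.141, -0.001, 3.123]
force: [0.1, 0.2, -0.3]
grip_width: 0.0556
pos [ 0.3735 -0.2411  0.0521] rpy [ 1.7998e+02 -4.0000e-02  1.7893e+02] t 44.52 F [ 0.1  0.2 -0.3] w 0.0556
turn rows 1 [ 0.0001 -0.0001  0.0009]
leg (0.3725, -0.242, 0.052) rows 1 [ 0.041 -0.036  0.002]
[ 0.18   0.596  0.341  2.205 -0.489  0.412  2.472]
```

View pics/s13.png

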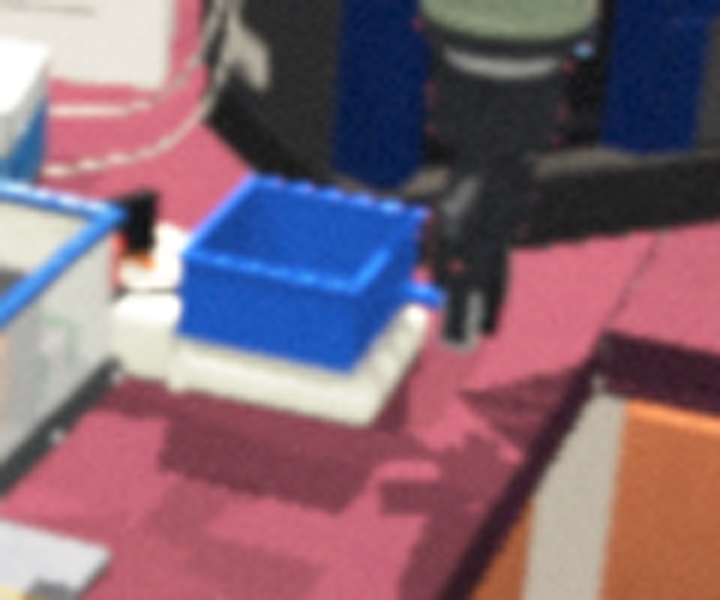

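```bash
python3 -m handwheel '[[0,0,0,0,0,0],[0,0,0,0,0,0],[0,0,0,0,0,0],[0,0,0,0,0,0],[0,0,0,0,0,0]]' 1 90
python3 -m handwheel '[[0,0,-0.3,0,0,0],[0,0,-0.5,0,0,0],[0,0,-0.5,0,0,0],[0,0,-0.5,0,0,0],[0,0,0,0,0,0]]'
python3 -c "
from h import *
plan([(.3735,-.09,.095),(.428,-.09,.095),(.428,-.09,.040),(.428,.139,.040)],179.5)
print(np.array(bot.observe()['qpos']).round(3))
f=bot.grab_frame('side');save(f,'s14',(230,110,370,230),5)"
```

```text
clock: 45.2
position: [0.3737, -0.2415, 0.0524]
tool_rot: [-3.141, 0.0, 3.123]
force: [0.8, 0.5, 0.2]
grip_width: 0.0103
clock: 45.82
position: [0.3742, -0.2416, 0.0983]
tool_rot: [-3.141, 0.002, 3.124]
force: [0.5, -1.2, -0.9]
grip_width: 0.0106
pos [ 0.3742 -0.2416  0.0983] rpy [-1.7997e+02  1.0000e-01  1.7898e+02] t 45.83 F [ 0.5 -1.2 -0.9] w 0.0106
turn rows 1 [-0.0001  0.0003 -0.0015]
leg (0.3735, -0.09, 0.095) rows 7 [0.011 0.866 0.019]
leg (0.428, -0.09, 0.095) rows 3 [-0.727  0.006  0.   ]
leg (0.428, -0.09, 0.04) rows 3 [ 0.    -0.     0.733]
leg (0.428, 0.139, 0.04) rows 10 [0.008 0.916 0.   ]
[ 0.107  0.509  0.434  2.188 -0.424  0.522  2.418]
```

View pics/s14.png

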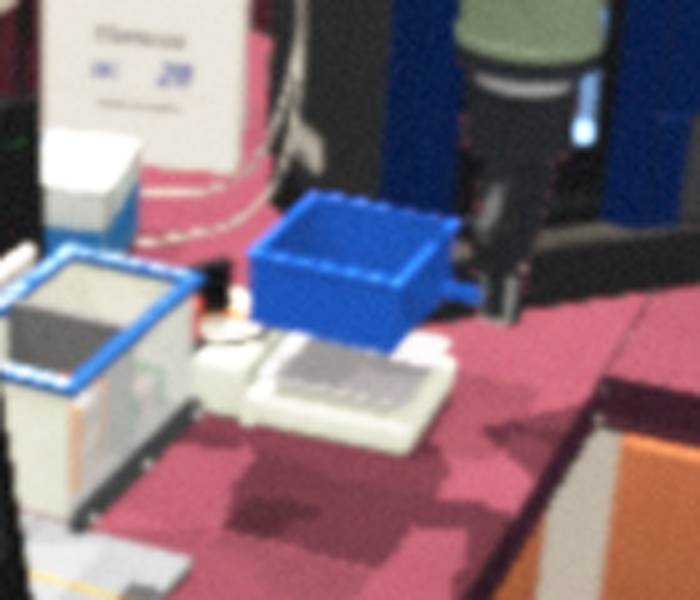

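```bash
python3 -m handwheel '[[0,0.5,0,0,0,0],[0,0.9,0,0,0,0],[0,0.9,0,0,0,0],[0,0.9,0,0,0,0],[0,0.9,0,0,0,0],[0,0.9,0,0,0,0],[0,0.9,0,0,0,0],[0,0.15,0,0,0,0]]'
python3 -m handwheel '[[-0.6,0,0,0,0,0],[-0.6,0,0,0,0,0],[-0.6,0,0,0,0,0],[-0.4,0,0,0,0,-0.0015],[0,0,0,0,0,0]]'
python3 -c "
from h import *
plan([(.428,-.09,.040),(.428,.139,.040)],179.5)
print(np.array(bot.observe()['qpos']).round(3))
f=bot.grab_frame('top');save(f,'t15',(200,110,400,260),4)
f=bot.grab_frame('side');save(f,'s15',(200,110,350,230),5)"
```

```text
clock: 46.88
position: [0.3723, -0.0918, 0.0964]
tool_rot: [-3.139, -0.005, 3.115]
force: [-22.3, -35.4, 0.4]
grip_width: 0.0111
clock: 47.5
position: [0.4231, -0.0988, 0.0954]
tool_rot: [-3.135, -0.012, 3.116]
force: [-35.9, -64.7, -4.5]
grip_width: 0.0109
pos [ 0.4231 -0.0988  0.0954] rpy [-179.61   -0.66  178.54] t 47.5 F [-35.9 -64.7  -4.5] w 0.0109
turn rows 1 [-0.0011 -0.0018 -0.0027]
leg (0.428, -0.09, 0.04) rows 3 [-0.064  0.118  0.739]
leg (0.428, 0.139, 0.04) rows 10 [0.008 0.916 0.   ]
[-0.274  0.516  0.472  2.208 -0.449  0.521  2.088]
```

View pics/s15.png

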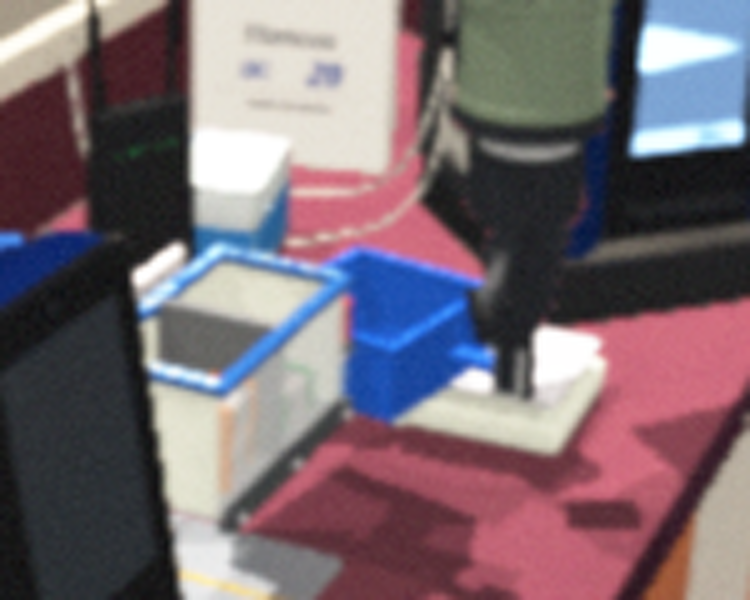

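View pics/t15.png

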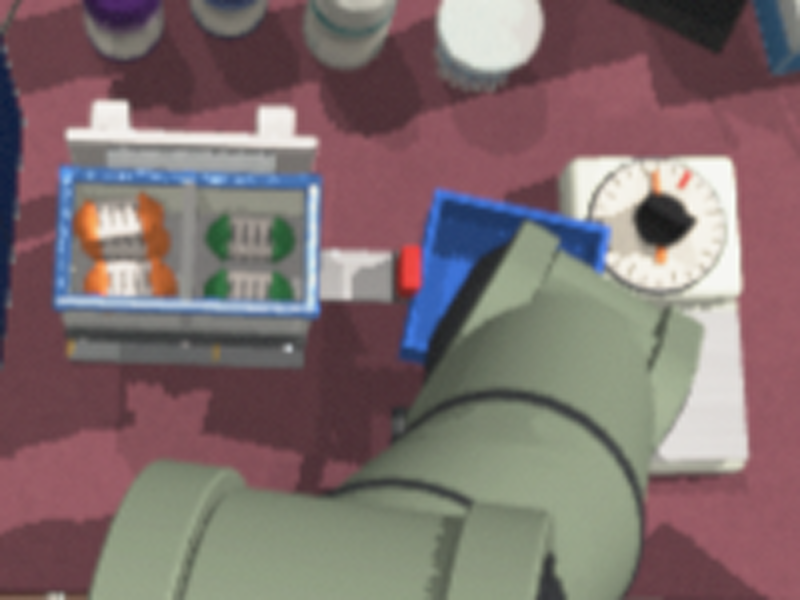

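The raised tray's rim caught the red gate handle at (410,268), and the tray is twisted in the grip. I back off to unload it.

```bash
python3 -m handwheel '[[0.3,-0.5,0,0,0,0],[0.5,-0.5,0,0,0,0],[0.5,-0.2,0,0,0,0],[0.3,0,0,0,0,0],[0,0,0,0,0,0]]'
python3 -c "
from h import *
plan([(.39,-.13,.1)],179.5)
f=bot.grab_frame('top');save(f,'t16',(200,110,400,260),4)
f=bot.grab_frame('side');save(f,'s16',(200,110,350,230),5)"
```

```text
clock: 48.22
position: [0.3907, -0.1202, 0.0972]
tool_rot: [3.141, -0.0, 3.133]
force: [0.2, 0.9, -2.1]
grip_width: 0.0107
pos [ 0.3907 -0.1202  0.0972] rpy [ 1.7997e+02 -3.0000e-02  1.7953e+02] t 48.23 F [ 0.2  0.9 -2.1] w 0.0107
turn rows 1 [ 0.0001 -0.0001  0.0001]
leg (0.39, -0.13, 0.1) rows 1 [ 0.025 -0.394 -0.111]
```

View pics/s16.png

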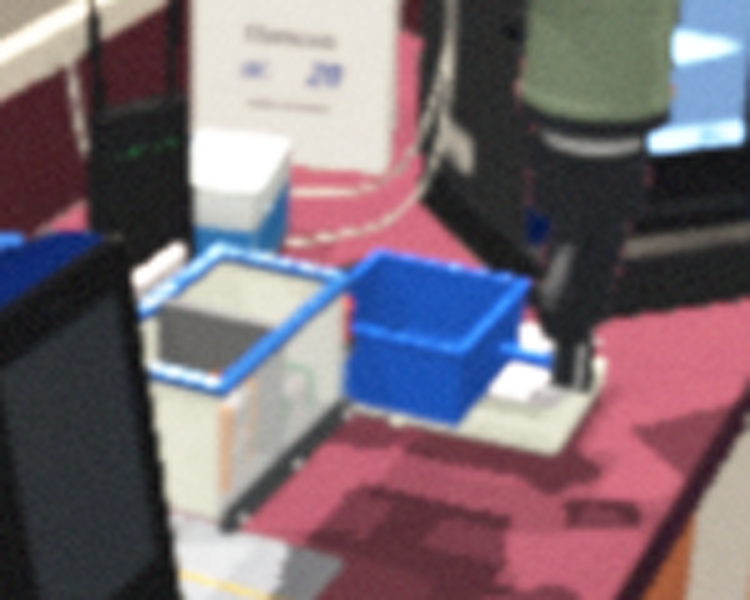

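View pics/t16.png

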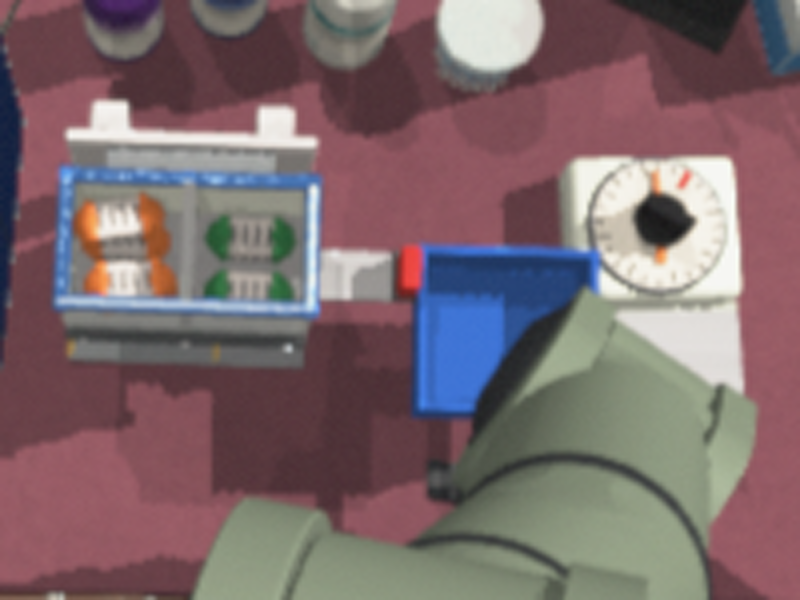

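Unloaded, the tray is straight again (rear edge level in the picture), and the gate is still shut. Now I lower below gate level first, then slide left.

```bash
python3 -m handwheel '[[0,0,0.4,0,0,0],[0,0,0.4,0,0,0],[0,0,0.4,0,0,0],[0,0,0,0,0,0],[0,0.5,0,0,0,0],[0,0.6,0,0,0,0],[0,0.5,0,0,0,0],[0,0,0,0,0,0]]'
python3 -m handwheel '[[0,0,0.4,0,0,0],[0,0,0.4,0,0,0],[0,0,0.3,0,0,0],[-0.5,0,0,0,0,0],[-0.5,0,0,0,0,0],[-0.5,0,0,0,0,0],[0,0,0,0,0,0]]'
python3 -c "
from h import *
plan([(.428,.139,.040)],179.5)
f=bot.grab_frame('side');save(f,'s17',(200,110,350,230),5)"
```

```text
clock: 49.32
position: [0.3916, -0.0798, 0.0674]
tool_rot: [3.141, 0.0, 3.135]
force: [0.5, -0.2, -1.2]
grip_width: 0.0106
clock: 50.2
position: [0.4302, -0.0812, 0.0399]
tool_rot: [-3.141, 0.001, 3.133]
force: [-0.2, 0.7, -1.0]
grip_width: 0.0107
pos [ 0.4302 -0.0812  0.0399] rpy [-1.7998e+02  6.0000e-02  1.7953e+02] t 50.2 F [-0.2  0.7 -1. ] w 0.0107
turn rows 1 [-0.0001  0.0002  0.0001]
leg (0.428, 0.139, 0.04) rows 9 [ 0.018  0.978 -0.   ]
```

View pics/s17.png

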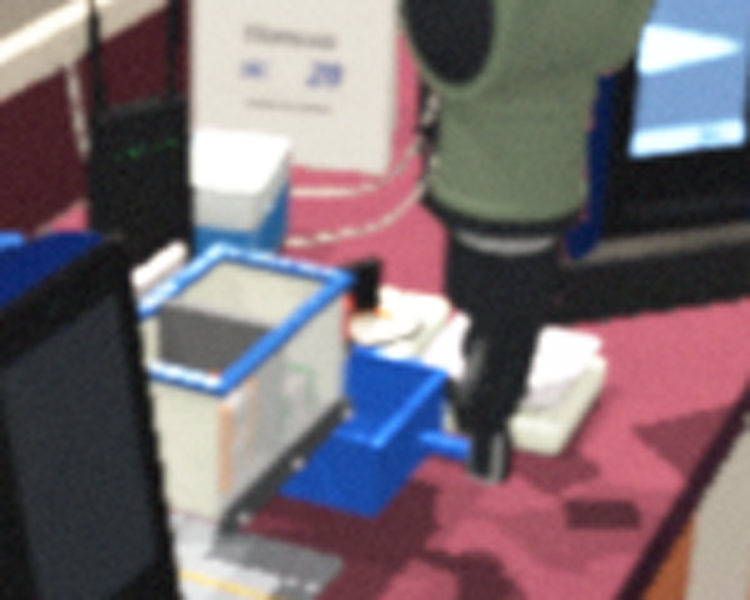

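```bash
python3 -m handwheel '[[0.01,0.7,0,0,0,0],[0.01,0.7,0,0,0,0],[0.01,0.7,0,0,0,0],[0.01,0.7,0,0,0,0],[0,0,0,0,0,0]]'
python3 -m handwheel '[[0.01,0.7,0,0,0,0],[0.01,0.7,0,0,0,0],[0.01,0.7,0,0,0,0],[0.01,0.7,0,0,0,0],[0.01,0.7,0,0,0,0],[0,0,0,0,0,0]]'
python3 -m handwheel '[[0.01,0.7,0,0,0,0],[0.01,0.7,0,0,0,0],[0.01,0.7,0,0,0,0],[0.01,0.4,0,0,0,0],[0,0,0,0,0,0]]'
python3 -c "
from h import *
plan([(.428,.139,.027)],179.2)
f=bot.grab_frame('top');save(f,'t18',(180,110,300,260),4.5)
f=bot.grab_frame('side');save(f,'s18',(200,150,320,260),6)"
```

```text
clock: 50.88
position: [0.4282, -0.0103, 0.0398]
tool_rot: [3.141, -0.0, 3.135]
force: [0.3, -0.4, -0.8]
grip_width: 0.0106
clock: 51.62
position: [0.428, 0.0765, 0.0398]
tool_rot: [3.142, -0.0, 3.134]
force: [1.0, 0.5, -1.7]
grip_width: 0.0108
clock: 52.25
position: [0.4277, 0.1384, 0.0398]
tool_rot: [-3.141, 0.0, 3.133]
force: [0.6, -0.6, -1.0]
grip_width: 0.0107
pos [0.4277 0.1384 0.0398] rpy [-1.7999e+02  1.0000e-02  1.7951e+02] t 52.25 F [ 0.6 -0.6 -1. ] w 0.0107
turn rows 1 [-0.      0.      0.0009]
leg (0.428, 0.139, 0.027) rows 1 [-0.012  0.022  0.512]
```

View pics/s18.png

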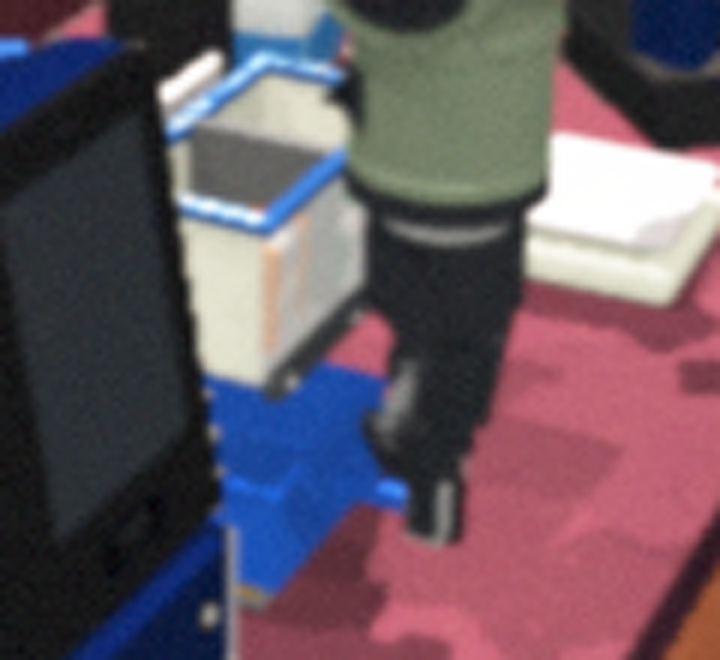

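View pics/t18.png

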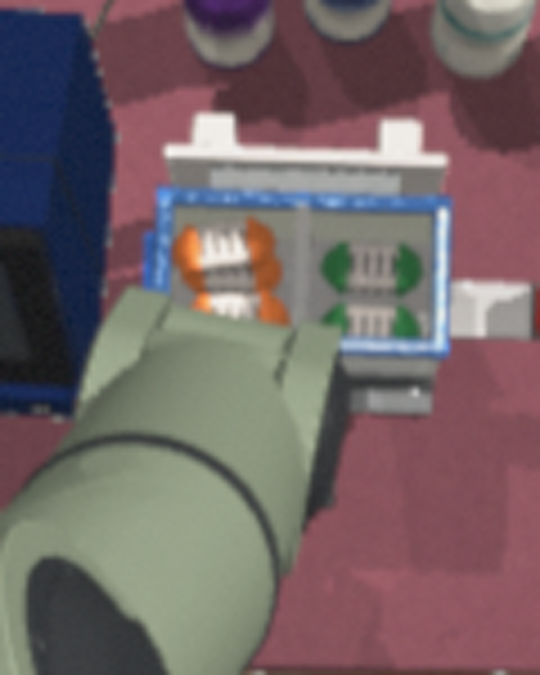

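```bash
python3 -m handwheel '[[0,0,0.2,0,0,0],[0,0,0.2,0,0,0],[0,0,0.1,0,0,0],[0,0,0,0,0,0],[0,0,0,0,0,0]]'
python3 -m handwheel '[[0,0,0.05,0,0,0],[0,0,0.05,0,0,0],[0,0,0,0,0,0],[0,0,0,0,0,0]]'
```

```text
clock: 52.98
position: [0.4277, 0.1387, 0.0273]
tool_rot: [-3.142, 0.0, 3.133]
force: [-0.5, 0.6, -1.0]
grip_width: 0.0111
clock: 53.48
position: [0.4276, 0.1388, 0.0249]
tool_rot: [3.141, 0.0, 3.133]
force: [-2.1, -0.3, 4.4]
grip_width: 0.0108
```

```bash
python3 -m handwheel '[[0,0,0,0,0,0],[0,0,0,0,0,0],[0,0,0,0,0,0]]' -0.3
python3 -m handwheel '[[0,0,-0.6,0,0,0],[0,0,-0.9,0,0,0],[0,0,-0.98,0,0,0],[0,0,-0.98,0,0,0],[0,0,-0.98,0,0,0],[0,0,-0.98,0,0,0],[0,0,-0.98,0,0,0],[0,0,-0.98,0,0,0]]'
python3 -m handwheel '[[0,-0.9,0,0,0,0],[0,-0.9,0,0,0,0],[0,-0.9,0,0,0,0],[0,-0.9,0,0,0,0],[0,-0.9,0,0,0,0],[0,-0.9,0,0,0,0],[0,-0.9,0,0,0,0],[0,-0.9,0,0,0,0]]'
python3 -c "
from h import *
plan([(.428,-.15,.25)],90)
print(np.array(bot.observe()['qpos']).round(2))
f=bot.grab_frame('top');save(f,'t19',scale=1.5);save(f,'t19c',(190,110,310,250),5)
f=bot.grab_frame('side');save(f,'s19',(200,150,320,260),6)"
```

```text
clock: 53.85
position: [0.4277, 0.1387, 0.0248]
tool_rot: [-3.142, 0.0, 3.133]
force: [0.3, 0.5, 0.4]
grip_width: 0.0551
clock: 54.85
position: [0.4275, 0.1387, 0.2101]
tool_rot: [-3.142, -0.0, 3.133]
force: [-0.1, 1.3, 0.2]
grip_width: 0.0555
clock: 55.85
position: [0.4259, -0.042, 0.2093]
tool_rot: [3.141, 0.0, 3.133]
force: [0.1, 0.6, -0.4]
grip_width: 0.0559
pos [ 0.4259 -0.042   0.2093] rpy [179.99   0.   179.49] t 55.85 F [ 0.1  0.6 -0.4] w 0.0559
turn rows 9 [ 0.     -0.      0.0276]
leg (0.428, -0.15, 0.25) rows 5 [-0.864  0.017 -0.325]
[-0.68  0.32  0.79  2.14 -0.32  0.8   1.88]
```

View pics/t19.png

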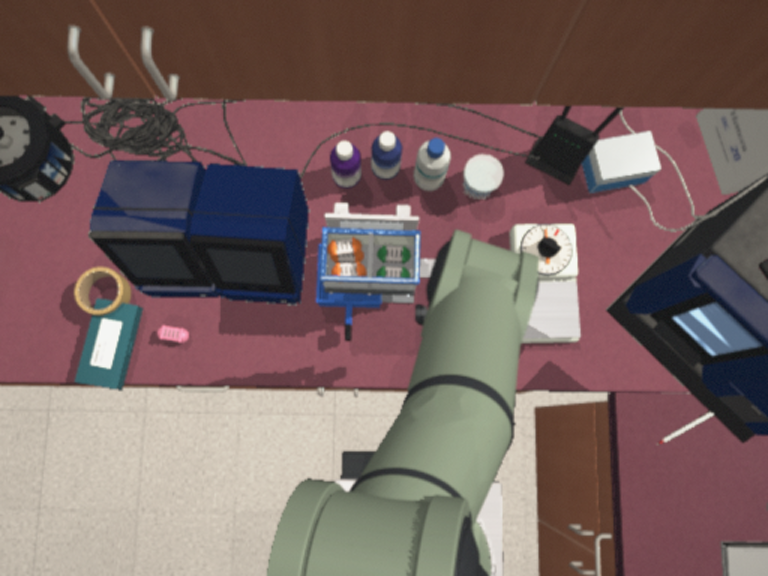

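View pics/t19c.png

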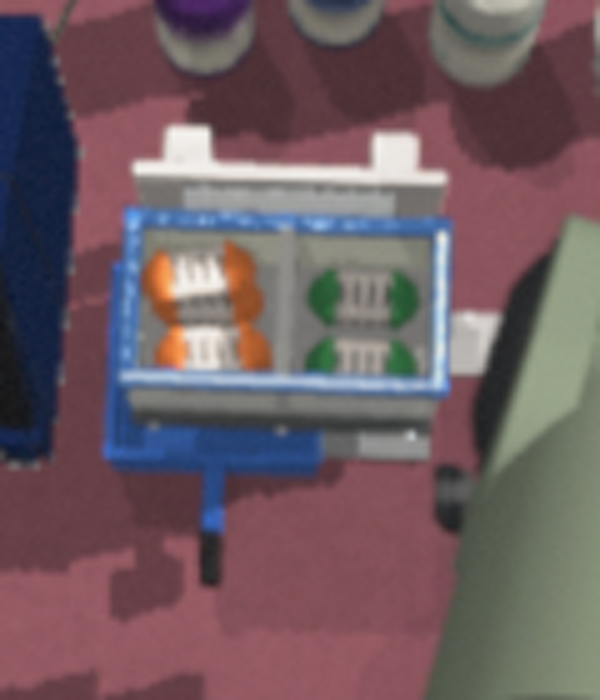

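View pics/s19.png

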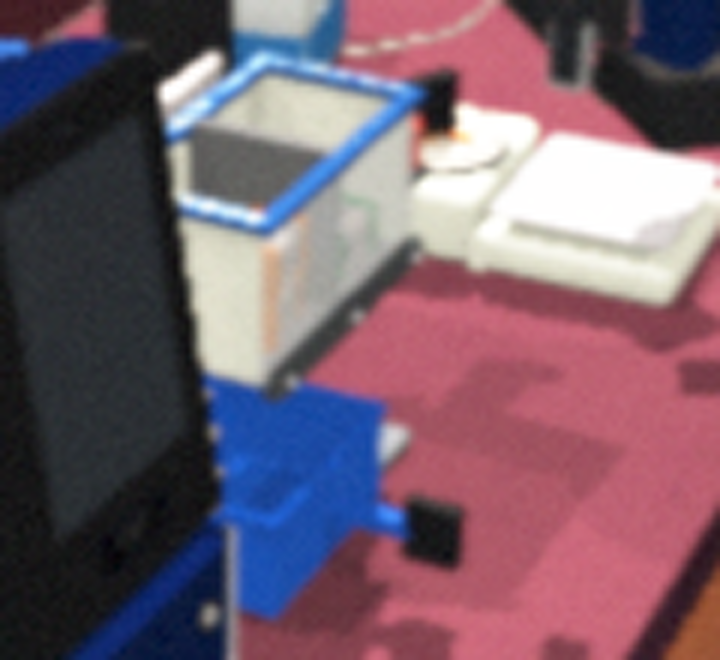

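```bash
python3 -c "
from h import *
f=bot.grab_frame('top')
C=lambda u,v:(190+u/5-.4,110+v/5-.4)
print('fin',back(f,C(210,558),.056).round(4));a=back(f,C(106,467),.063);b=back(f,C(322,467),.063);print('front rim',a.round(4),b.round(4),'centre est',((a+b)/2+[.055,0,0]).round(4))
plan([(.537,-.0535,.20),(.537,-.0535,.130)],179.5)
print([ (round(d['score'],2),np.round(d['point'],1)) for d in bot.trace(f,'can_1')])"
```

```text
fin [0.4252 0.1381 0.056 ]
front rim [0.4755 0.1984 0.063 ] [0.4777 0.0752 0.063 ] centre est [0.5316 0.1368 0.063 ]
pos [ 0.4259 -0.0419  0.2093] rpy [1.8000e+02 1.0000e-02 1.7938e+02] t 56.0 F [0.  0.6 0.1] w 0.056
turn rows 1 [ 0.      0.     -0.0003]
leg (0.537, -0.0535, 0.2) rows 5 [-0.889 -0.085  0.075]
leg (0.537, -0.0535, 0.13) rows 3 [ 0.    -0.     0.933]
[(0.62, array([229.8, 165.5])), (0.48, array([231.7, 182.4]))]
```

```bash
python3 -m handwheel '[[-0.889,-0.085,0.075,0,0,0],[-0.889,-0.085,0.075,0,0,0],[-0.889,-0.085,0.075,0,0,0],[-0.889,-0.085,0.075,0,0,0],[-0.889,-0.085,0.075,0,0,0],[0,0,0,0,0,0]]'
python3 -m handwheel '[[0,0,0.8,0,0,0],[0,0,0.8,0,0,0],[0,0,0.8,0,0,0],[0,0,0.4,0,0,0],[0,0,0,0,0,0]]'
python3 -c "
from h import *
plan([(.537,-.0535,.130)],179.5)
print(np.array(bot.observe()['qpos']).round(2))
f=bot.grab_frame('side');save(f,'s20',(220,110,340,210),6)"
```

```text
clock: 56.8
position: [0.5378, -0.052, 0.1994]
tool_rot: [-3.141, -0.0, 3.134]
force: [0.5, 0.2, -0.9]
grip_width: 0.0553
clock: 57.42
position: [0.5366, -0.0525, 0.1298]
tool_rot: [-3.142, -0.001, 3.133]
force: [-0.4, 0.6, -0.4]
grip_width: 0.0557
pos [ 0.5366 -0.0525  0.1298] rpy [-1.8000e+02 -5.0000e-02  1.7951e+02] t 57.42 F [-0.4  0.6 -0.4] w 0.0557
turn rows 1 [-0.     -0.0001  0.    ]
leg (0.537, -0.0535, 0.13) rows 1 [-0.015 -0.039 -0.009]
[-0.45  0.62  0.62  1.94 -0.52  0.75  2.04]
```

View pics/s20.png

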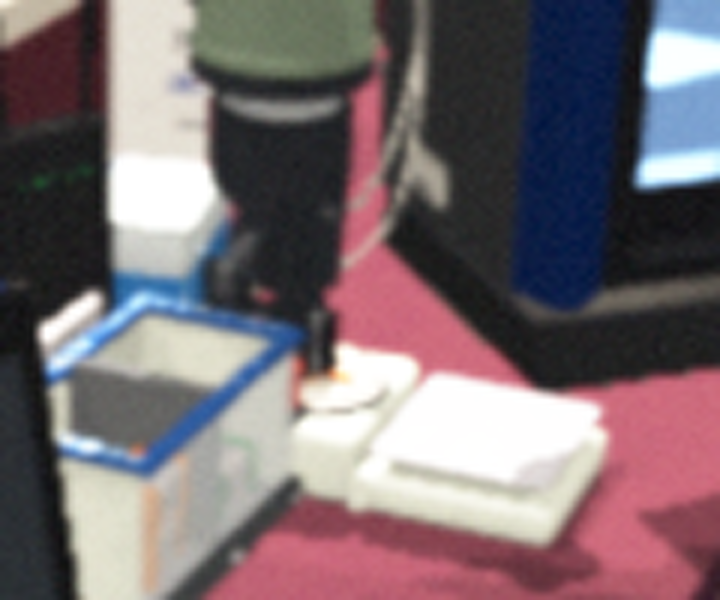

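Closing on the handle (14 mm expected).

```bash
python3 -m handwheel '[[0,0,0,0,0,0],[0,0,0,0,0,0],[0,0,0,0,0,0],[0,0,0,0,0,0],[0,0,0,0,0,0]]' 1 40
```

```text
clock: 58.1
position: [0.5373, -0.0528, 0.1304]
tool_rot: [3.141, 0.001, 3.132]
force: [-1.6, 1.7, 6.7]
grip_width: 0.0134
```

```bash
python3 -m handwheel '[[0,-0.5,0,0,0,0],[0,-0.5,0,0,0,0],[0,-0.5,0,0,0,0],[0,-0.5,0,0,0,0],[0,-0.5,0,0,0,0],[0,-0.5,0,0,0,0],[0,-0.08,0,0,0,0],[0,0,0,0,0,0]]'
python3 -m handwheel '[[0,0,0,0,0,0],[0,0,0,0,0,0],[0,0,0,0,0,0],[0,0,0,0,0,0]]'
python3 -c "
from h import *
f=bot.grab_frame('top');save(f,'t21',(190,110,340,250),5)
f=bot.grab_frame('side');save(f,'s21',(200,130,320,260),5)"
```

```text
clock: 59.1
position: [0.5359, -0.1305, 0.1304]
tool_rot: [-3.142, -0.0, 3.131]
force: [-5.4, -1.6, 8.7]
grip_width: 0.0133
clock: 59.6
position: [0.5359, -0.1304, 0.1304]
tool_rot: [-3.142, -0.0, 3.132]
force: [-6.5, -2.2, 9.2]
grip_width: 0.0131
```

View pics/t21.png

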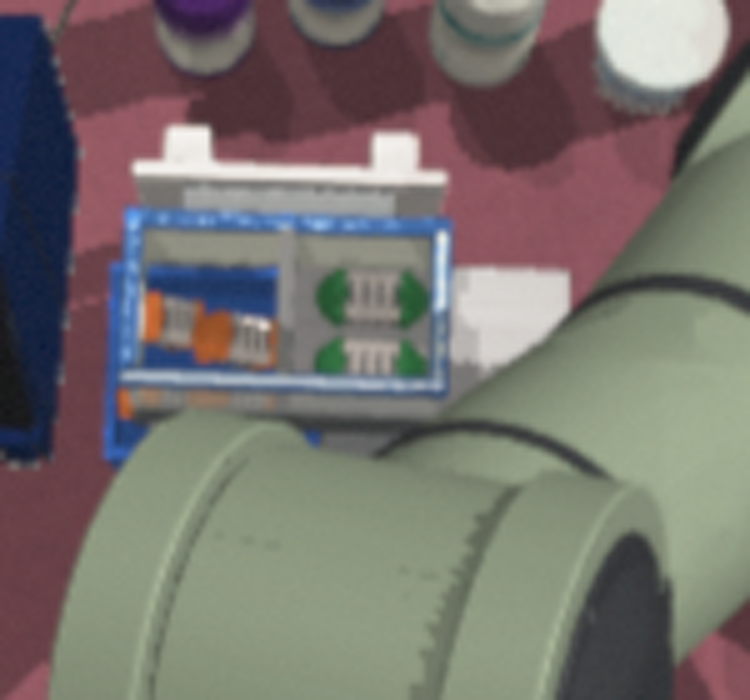

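View pics/s21.png

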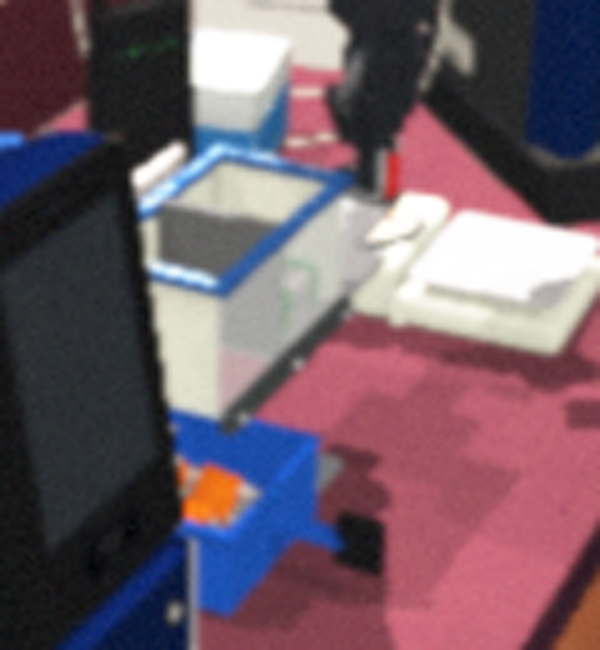

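The bay is empty, with the orange cans in the tray below and the greens still in place. I shut the gate.

```bash
python3 -m handwheel '[[0,0.5,0,0,0,0],[0,0.5,0,0,0,0],[0,0.5,0,0,0,0],[0,0.5,0,0,0,0],[0,0.5,0,0,0,0],[0,0.5,0,0,0,0],[0,0.15,0,0,0,0],[0,0,0,0,0,0]]'
python3 -m handwheel '[[0,0,0,0,0,0],[0,0,0,0,0,0],[0,0,0,0,0,0]]' -0.3
python3 -m handwheel '[[0,0,-0.8,0,0,0],[0,0,-0.8,0,0,0],[0,0,-0.8,0,0,0],[0,0,-0.8,0,0,0],[0.8,0,0,0,0,0],[0.9,0,0,0,0,0],[0.9,0,0,0,0,0],[0.9,0,0,0,0,0]]'
python3 -m handwheel '[[0.9,-0.9,0,0,0,0],[0,-0.9,0,0,0,0],[0,-0.9,0,0,0,0],[0,-0.9,0,0,0,0],[0,0,0,0,0,0]]'
python3 -c "
from h import *
plan([(.4277,.1387,.15),(.4277,.1387,.025)],179.5)
print(np.array(bot.observe()['qpos']).round(2))
f=bot.grab_frame('top');save(f,'t22',(190,110,340,250),5);save(f,'t22f',scale=1.5)
f=bot.grab_frame('side');save(f,'s22',(200,130,320,260),5)"
```

```text
clock: 60.7
position: [0.5373, -0.0523, 0.1304]
tool_rot: [-3.14, 0.001, 3.132]
force: [-0.9, -6.6, 5.2]
grip_width: 0.0135
clock: 61.08
position: [0.5371, -0.0509, 0.1299]
tool_rot: [3.141, -0.0, 3.133]
force: [-0.2, -0.1, -0.4]
grip_width: 0.0558
clock: 62.08
position: [0.4488, -0.0502, 0.2099]
tool_rot: [3.141, -0.0, 3.133]
force: [0.2, -0.1, 0.8]
grip_width: 0.0553
clock: 62.7
position: [0.4261, -0.1413, 0.21]
tool_rot: [-3.141, 0.0, 3.13]
force: [0.9, -0.3, 0.6]
grip_width: 0.0554
pos [ 0.4261 -0.1413  0.21  ] rpy [-1.7998e+02  1.0000e-02  1.7936e+02] t 62.7 F [ 0.9 -0.3  0.6] w 0.0554
turn rows 1 [-0.0001  0.     -0.0004]
leg (0.4277, 0.1387, 0.15) rows 12 [0.003 0.933 0.2  ]
leg (0.4277, 0.1387, 0.025) rows 6 [ 0.    -0.     0.833]
[-0.43  0.36  0.78  2.09 -0.35  0.82  2.13]
```

View pics/t22.png

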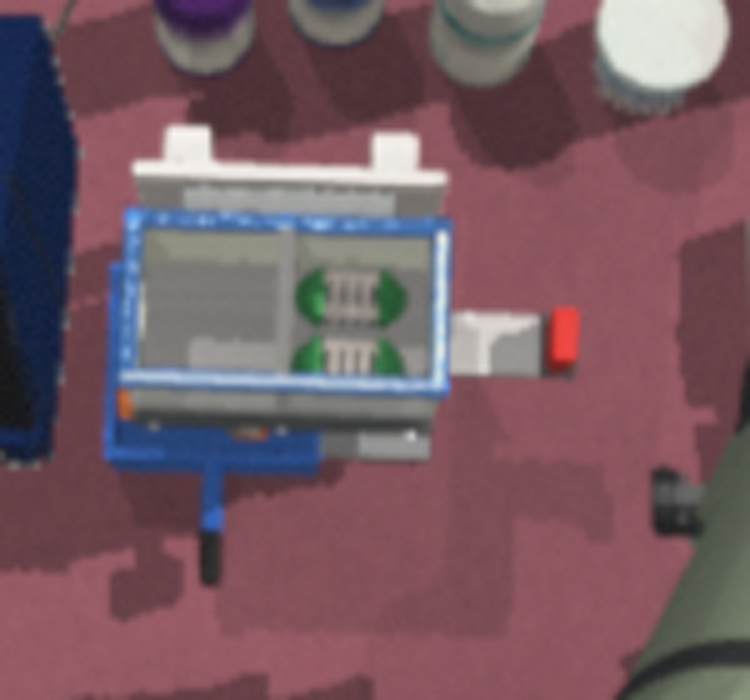

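View pics/s22.png

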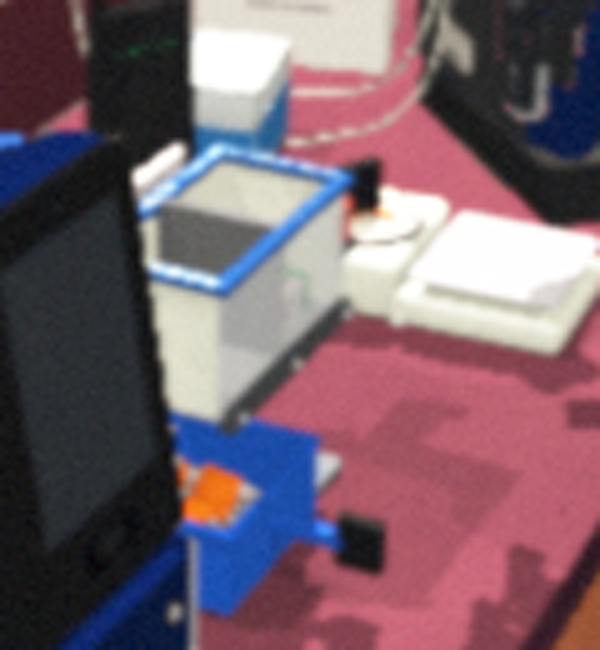

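```bash
python3 -m handwheel '[[0,0.933,0.2,0,0,0],[0,0.933,0.2,0,0,0],[0,0.933,0.2,0,0,0],[0,0.933,0.2,0,0,0],[0,0.933,0.2,0,0,0],[0,0.933,0.2,0,0,0]]'
python3 -m handwheel '[[0,0.933,0.2,0,0,0],[0,0.933,0.2,0,0,0],[0,0.933,0.2,0,0,0],[0,0.933,0.2,0,0,0],[0,0.933,0.2,0,0,0],[0,0.933,0.2,0,0,0],[0,0,0,0,0,0]]'
python3 -m handwheel '[[0,0,0.8,0,0,0],[0,0,0.8,0,0,0],[0,0,0.8,0,0,0],[0,0,0.8,0,0,0],[0,0,0.8,0,0,0],[0,0,0.6,0,0,0],[0,0,0.3,0,0,0],[0,0,0,0,0,0]]'
python3 -c "
from h import *
plan([(.4277,.1387,.026)],179.5)"
```

```text
clock: 63.55
position: [0.4273, 0.0016, 0.1798]
tool_rot: [3.141, -0.0, 3.134]
force: [0.4, 0.2, -1.1]
grip_width: 0.0556
clock: 64.42
position: [0.4283, 0.1418, 0.1495]
tool_rot: [-3.141, -0.001, 3.136]
force: [0.4, -0.4, -0.0]
grip_width: 0.0557
clock: 65.42
position: [0.4287, 0.1395, 0.0274]
tool_rot: [-3.141, -0.0, 3.132]
force: [-0.1, 0.3, 0.0]
grip_width: 0.0556
pos [0.4287 0.1395 0.0274] rpy [-1.7998e+02 -2.0000e-02  1.7947e+02] t 65.42 F [-0.1  0.3  0. ] w 0.0556
turn rows 1 [-0.     -0.0001 -0.0001]
leg (0.4277, 0.1387, 0.026) rows 1 [ 0.039 -0.033  0.055]
```

```bash
python3 -m handwheel '[[0,0,0,0,0,0],[0,0,0,0,0,0],[0,0,0,0,0,0],[0,0,0,0,0,0],[0,0,0,0,0,0]]' 1 110
python3 -m handwheel '[[0,0,-0.16,0,0,0],[0,0,-0.16,0,0,0],[0,0,-0.16,0,0,0],[0,0,0,0,0,0],[0,0,0,0,0,0]]'
python3 -c "
from h import *
plan([(.4277,-.09,.040)],179.5)
f=bot.grab_frame('side');save(f,'s23',(200,170,320,290),5)"
```

```text
clock: 66.05
position: [0.4289, 0.1399, 0.0277]
tool_rot: [3.141, 0.0, 3.133]
force: [-2.2, 0.3, 7.2]
grip_width: 0.0103
clock: 66.68
position: [0.4287, 0.1398, 0.0394]
tool_rot: [-3.142, -0.0, 3.133]
force: [0.6, 0.5, -2.2]
grip_width: 0.0103
pos [0.4287 0.1398 0.0394] rpy [-180.    -0.   179.5] t 66.67 F [ 0.6  0.5 -2.2] w 0.0103
turn rows 1 [-0. -0. -0.]
leg (0.4277, -0.09, 0.04) rows 10 [-0.004 -0.919 -0.002]
```

View pics/s23.png

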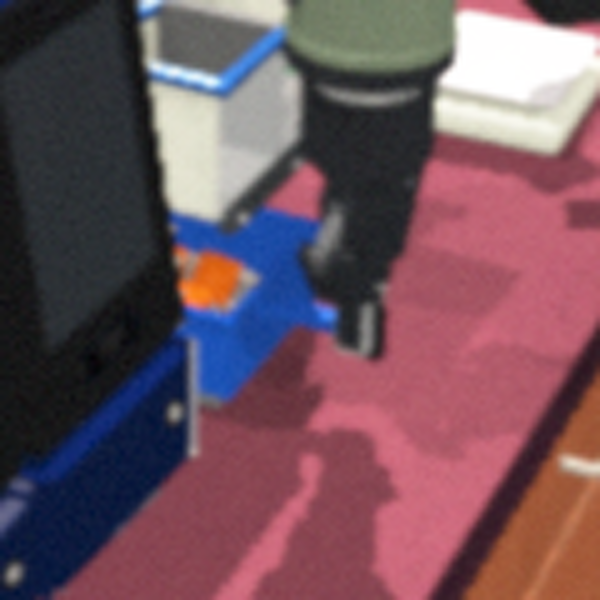

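```bash
python3 -m handwheel '[[0,-0.4,0,0,0,0],[0,-0.7,0,0,0,0],[0,-0.7,0,0,0,0],[0,-0.7,0,0,0,0],[0,-0.7,0,0,0,0],[0,-0.7,0,0,0,0],[0,-0.7,0,0,0,0],[0,-0.7,0,0,0,0]]'
python3 -m handwheel '[[0,-0.7,0,0,0,0],[0,-0.7,0,0,0,0],[0,-0.7,0,0,0,0],[0,-0.7,0,0,0,0],[0,-0.5,0,0,0,0],[0,-0.2,0,0,0,0],[0,0,0,0,0,0]]'
python3 -c "
from h import *
plan([(.375,-.08,.040)],179.5)
f=bot.grab_frame('side');save(f,'s24',(200,130,350,250),5)
f=bot.grab_frame('top');save(f,'t24',(190,110,390,250),4)"
```

```text
clock: 67.72
position: [0.4273, 0.0059, 0.0394]
tool_rot: [-3.141, -0.0, 3.132]
force: [-0.3, 0.6, -1.8]
grip_width: 0.0104
clock: 68.6
position: [0.4267, -0.0803, 0.0394]
tool_rot: [3.142, -0.0, 3.132]
force: [-0.0, 1.1, -1.9]
grip_width: 0.01
pos [ 0.4267 -0.0803  0.0394] rpy [ 1.8000e+02 -1.0000e-02  1.7947e+02] t 68.6 F [-0.   1.1 -1.9] w 0.01
turn rows 1 [ 0.     -0.     -0.0001]
leg (0.375, -0.08, 0.04) rows 3 [ 0.69  -0.002 -0.008]
```

View pics/s24.png

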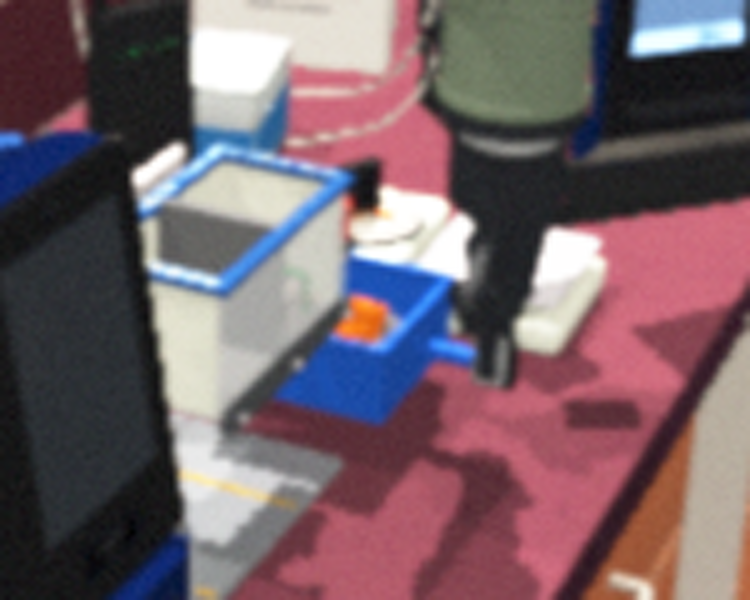

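View pics/t24.png

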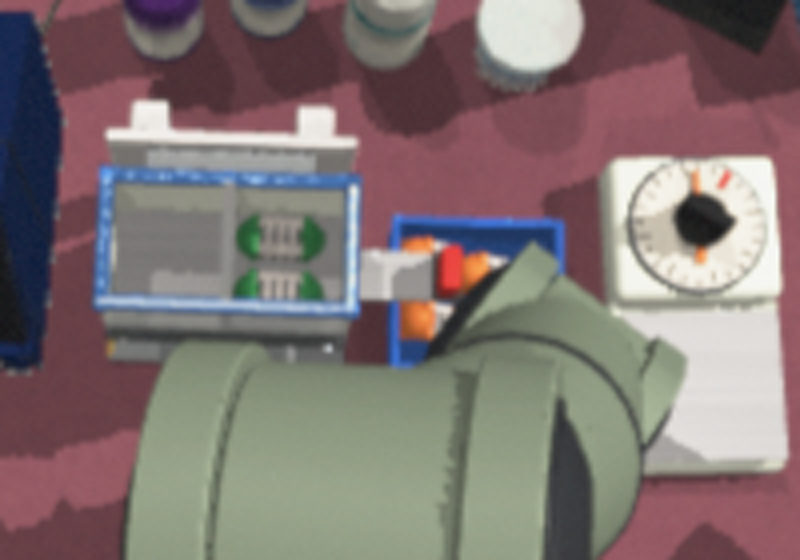

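```bash
python3 -m handwheel '[[0.3,-0.2,0,0,0,0],[0.5,-0.35,0,0,0,0],[0.5,-0.35,0,0,0,0],[0.5,-0.3,0,0,0,0],[0.2,-0.1,0,0,0,0],[0,0,0,0,0,0]]'
python3 -m handwheel '[[0,0,-0.3,0,0,0],[0,0,-0.4,0,0,0],[0,0,-0.4,0,0,0],[0,0,-0.1,0,0,0],[0,0,0,0,0,0]]'
python3 -c "
from h import *
plan([(.375,-.15,.069)],179.5)
print(np.array(bot.observe()['qpos']).round(3))
f=bot.grab_frame('side');save(f,'s25',(200,130,350,250),5)
f=bot.grab_frame('top');save(f,'t25',(190,110,390,250),4)"
```

```text
clock: 69.45
position: [0.3764, -0.1125, 0.0395]
tool_rot: [3.141, 0.0, 3.132]
force: [1.3, -0.2, -2.4]
grip_width: 0.0105
clock: 70.08
position: [0.3767, -0.1121, 0.0696]
tool_rot: [-3.142, 0.001, 3.133]
force: [-1.0, 0.4, -1.8]
grip_width: 0.0099
pos [ 0.3767 -0.1121  0.0696] rpy [-1.8000e+02  3.0000e-02  1.7952e+02] t 70.08 F [-1.   0.4 -1.8] w 0.0099
turn rows 1 [-0.      0.0001  0.0001]
leg (0.375, -0.15, 0.069) rows 2 [ 0.028 -0.758  0.013]
[-0.18   0.52   0.408  2.327 -0.554  0.384  2.263]
```

View pics/s25.png

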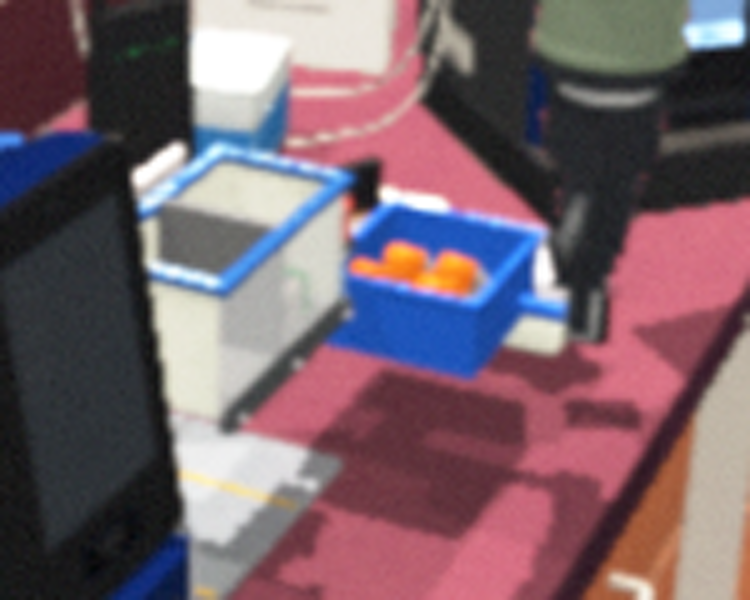

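View pics/t25.png

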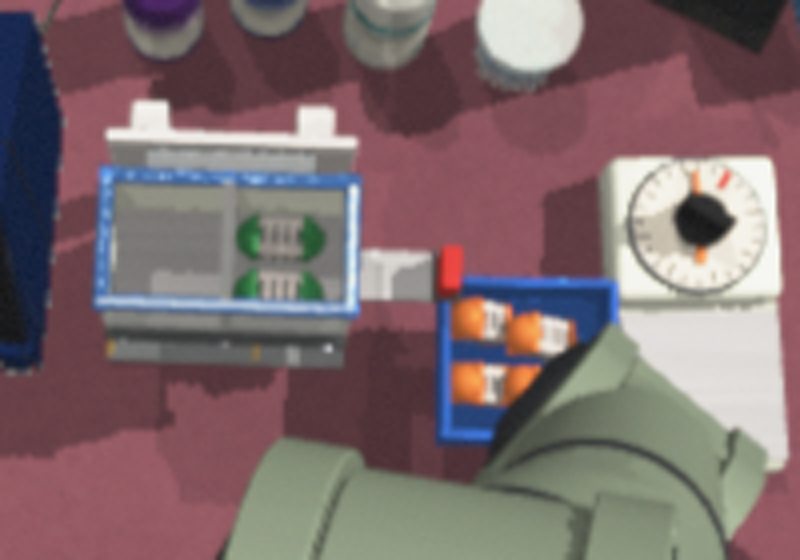

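All four orange cans are in the tray (caps at (465,320), (525,330), (470,383) and (520,383)), and the tray is clear. I raise it and carry it over the pan.

```bash
python3 -m handwheel '[[0,-0.4,0,0,0,0],[0.03,-0.6,-0.1,0,0,0.002],[0.03,-0.6,-0.4,0,0,0.002],[0.03,-0.6,-0.2,0,0,0.002],[0.03,-0.7,0,0,0,0],[0.03,-0.7,0,0,0,0],[0.03,-0.7,0,0,0,0],[0,-0.4,0,0,0,0]]'
python3 -c "
from h import *
plan([(.371,-.240,.087)],177.4)
print(np.array(bot.observe()['qpos']).round(3))
f=bot.grab_frame('side');save(f,'s26',(200,130,350,250),5)"
```

```text
clock: 71.18
position: [0.3678, -0.2309, 0.0872]
tool_rot: [-3.141, 0.0, 3.093]
force: [-1.1, 0.4, -3.1]
grip_width: 0.01
pos [ 0.3678 -0.2309  0.0872] rpy [-1.7998e+02  2.0000e-02  1.7724e+02] t 71.17 F [-1.1  0.4 -3.1] w 0.01
turn rows 1 [-0.0001  0.0001 -0.0004]
leg (0.371, -0.24, 0.087) rows 1 [-0.143 -0.357  0.01 ]
[ 0.081  0.525  0.447  2.22  -0.481  0.487  2.429]
```

View pics/s26.png

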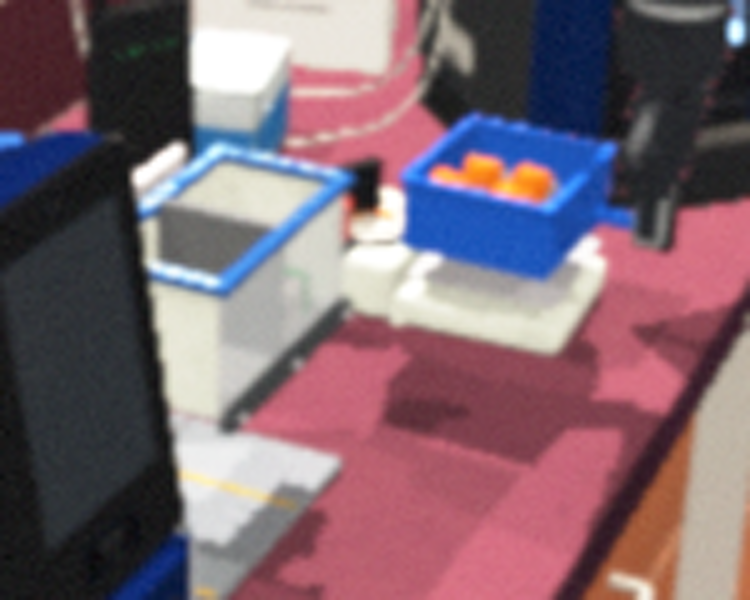

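```bash
python3 -m handwheel '[[-0.1,-0.36,0,0,0,0],[0,0,0.3,0,0,0],[0,0,0.4,0,0,0],[0,0,0.4,0,0,0],[0,0,0,0,0,0]]'
python3 -m handwheel '[[0,0,0.1,0,0,0],[0,0,0.1,0,0,0],[0,0,0.1,0,0,0],[0,0,0.05,0,0,0],[0,0,0,0,0,0],[0,0,0,0,0,0]]'
python3 -c "
from h import *
plan([(.370,-.240,.05)],177.4)
print(np.array(bot.observe()['qpos']).round(3))
f=bot.grab_frame('side');save(f,'s27',(230,130,350,230),6)"
```

```text
clock: 71.85
position: [0.3697, -0.2384, 0.0586]
tool_rot: [3.141, -0.001, 3.095]
force: [0.0, 0.6, -1.8]
grip_width: 0.0101
clock: 72.6
position: [0.3702, -0.2387, 0.0507]
tool_rot: [-3.142, 0.0, 3.095]
force: [-1.6, 0.1, 1.1]
grip_width: 0.0102
pos [ 0.3702 -0.2387  0.0507] rpy [-180.      0.    177.33] t 72.6 F [-1.6  0.1  1.1] w 0.0102
turn rows 1 [-0.      0.     -0.0002]
leg (0.37, -0.24, 0.05) rows 1 [ 0.005 -0.054  0.029]
[ 0.175  0.596  0.345  2.217 -0.506  0.402  2.46 ]
```

View pics/s27.png

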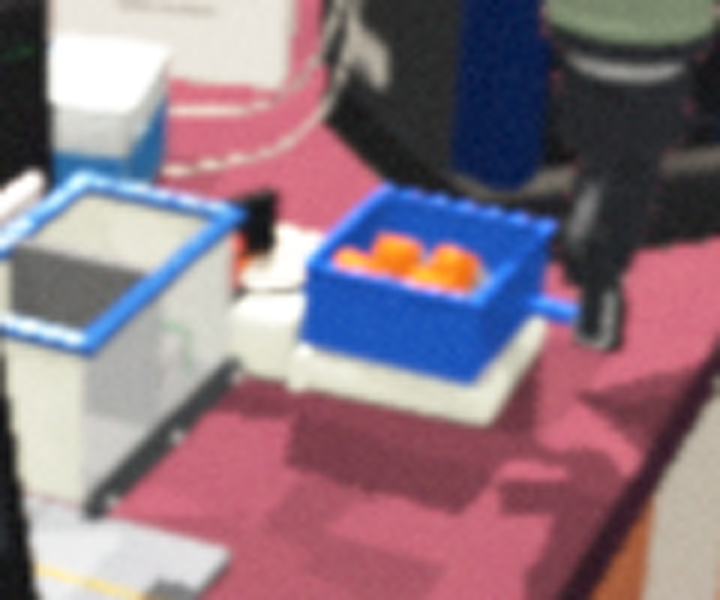

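```bash
python3 -m handwheel '[[0,0,0.05,0,0,0],[0,0,0,0,0,0]]'
python3 -m handwheel '[[0,0,0,0,0,0],[0,0,0,0,0,0],[0,0,0,0,0,0]]' -0.3
python3 -m handwheel '[[0,0,-0.3,0,0,0],[0,0,-0.8,0,0,0],[0,0,-0.8,0,0,0],[0,0,-0.8,0,0,0],[0,0,-0.8,0,0,0],[0,0,-0.8,0,0,0],[0,0,-0.8,0,0,0],[0,0,0,0,0,0]]'
python3 -m handwheel '[[-0.3,0.98,0,0,0,0],[-0.3,0.98,0,0,0,0],[-0.3,0.98,0,0,0,0],[-0.3,0.98,0,0,0,0],[-0.3,0.98,0,0,0,0],[0,0.98,0,0,0,0],[0,0.98,0,0,0,0],[0,0.98,0,0,0,0]]'
python3 -m handwheel '[[0,0.98,0,0,0,0],[0,0.98,0,0,0,0],[0,0.5,0,0,0,0],[0,0,0,0,0,0],[0,0,0,0,0,0],[0,0,0,0,0,0],[0,0,0,0,0,0]]'
python3 -c "
from h import *
f=bot.grab_frame('side');save(f,'s28',(230,130,350,230),6)
f=bot.grab_frame('top');save(f,'t28',(190,110,400,260),3.8);save(f,'t28d',(330,140,400,250),7)"
```

```text
clock: 72.9
position: [0.3702, -0.2387, 0.0494]
tool_rot: [-3.142, 0.0, 3.095]
force: [-1.4, -0.2, 1.0]
grip_width: 0.0099
clock: 73.28
position: [0.3702, -0.2386, 0.0494]
tool_rot: [-3.142, 0.0, 3.095]
force: [-0.2, -0.9, -0.3]
grip_width: 0.0555
clock: 74.28
position: [0.3707, -0.2388, 0.1782]
tool_rot: [-3.141, 0.002, 3.095]
force: [-0.5, -0.5, 0.4]
grip_width: 0.0557
clock: 75.28
position: [0.4164, -0.0438, 0.1765]
tool_rot: [-3.141, -0.001, 3.095]
force: [-0.4, -0.2, -0.6]
grip_width: 0.0556
clock: 76.15
position: [0.4196, 0.0164, 0.1769]
tool_rot: [-3.142, 0.0, 3.094]
force: [-0.1, 0.0, 0.1]
grip_width: 0.0556
```

View pics/s28.png

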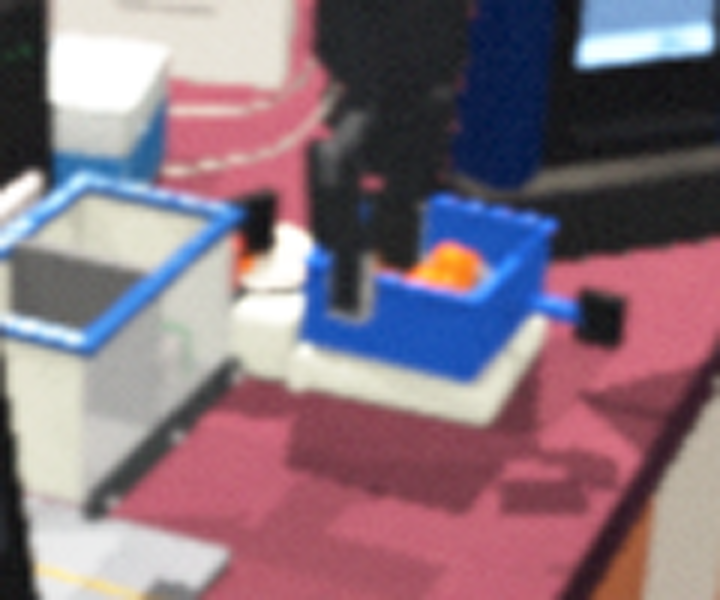

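View pics/t28.png

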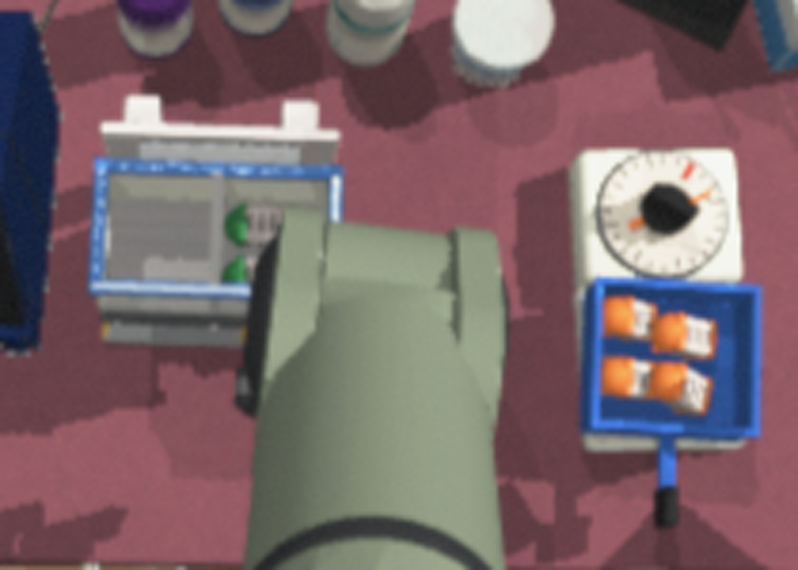

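View pics/t28d.png

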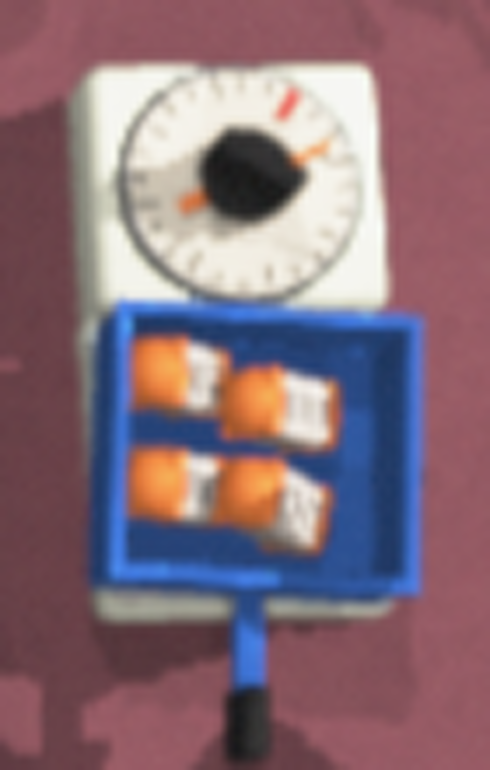

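```bash
python3 -m handwheel '[[0,0.9,-0.5,0,0,0],[0,0.9,-0.5,0,0,0],[0,0.9,-0.5,0,0,0],[0,0.9,0,0,0,0],[0,0.9,0,0,0,0],[0,0.9,0,0,0,0],[0,0.9,0,0,0,0],[0,0,0,0,0,0]]'
python3 -c "
from h import *
f=bot.grab_frame('top');save(f,'t29',(190,110,400,260),3.8)
D=lambda u,v:(330+u/7-.43,140+v/7-.43)
t=[back(f,D(*p),.0865) for p in((115,302),(424,316),(418,597),(92,580))];print('tray',np.mean(t,0).round(4),'pan ~ .4785 -.2455')
hs=cv2.cvtColor(f['pixels'],cv2.COLOR_BGR2HSV);m=(((hs[...,0]<6)|(hs[...,0]>175))&(hs[...,1]>190)&(hs[...,2]>150));m[:,:280]=0;m[:,330:]=0
ys,xs=np.nonzero(m);print('red',len(xs),xs.mean(),ys.mean(),back(f,(xs.mean(),ys.mean()),.158) if len(xs) else '')"
```

```text
clock: 77.25
position: [0.4269, 0.1754, 0.2143]
tool_rot: [-3.142, -0.0, 3.097]
force: [0.6, -0.4, -0.0]
grip_width: 0.0551
tray [ 0.4782 -0.2422  0.0865] pan ~ .4785 -.2455
red 0 nan nan <string>:7: RuntimeWarning: Mean of empty slice.
  ret = ret.dtype.type(ret / rcount)
```

View pics/t29.png

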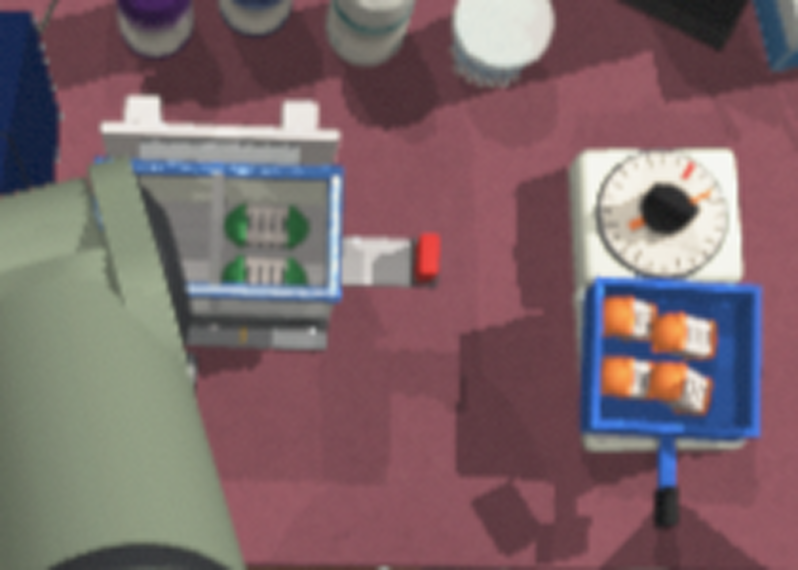

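The gate handle at px (302.6,177.6) matches its shut position. Both spares are in the right bay, and the tray with four cans sits on the pan about 4 mm from its middle.

```bash
python3 -c "
from workcell import bot
print(bot.job_done())"
```

```text
the job is handed in; nothing more can be done
None
```

The batch is weighed out and the job is handed in, with about 77 s of the 210 s used. The hand-in gives no verdict, so the results below rest on my own camera checks.

- **Zeroing:** I turned the knob about 54° clockwise with the empty tray on the pan. The red mark then lay in line with the pointer tip in the picture.
- **Filling:** I dropped the three worktop canisters into the dosing bay beside the one already there. I left the pink look-alike alone, set the tray under the bay, pulled the gate about 77 mm and pushed it shut again.
- **Final state:** All four orange-capped canisters are in the tray, which stands about 4 mm from the pan's middle. Both green spares are in the right bay. By eye, the gate handle is back at its shut position to within about 2 mm.

**Things that went wrong:**
- While I carried the empty tray to the hopper, its rim caught the red gate handle, because I had lifted it too high. The sideways force reached about 65–75 N at the wrist, under the 120 N limit. The contact was between tray and handle, not the gripper body, so the 40 N rule should not apply. I backed off, the tray straightened in the grip, the gate stayed shut, and I brought it in lower.
- An automatic colour check of the gate handle in the last picture found no pixels. I read the gate's position by eye from that picture instead.
- Joint 7 came within about 0.05 rad of its limit at the tray fin, but did not pass it in any reading.

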